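# Load and clamp sample jars on a sloped shaker deck

## Robot

A 6-joint arm with a two-finger parallel gripper is mounted at the origin on the work surface. World frame = base frame: x ahead of the robot, y to its left, z up, the work surface at z = 0. Lengths are in m, angles in rad, forces in N, time in s.
With the tool pointing down it reaches from about 0.375 to 0.925 m from the base axis. Payload 5.7 kg.
Tool frame: the origin (TCP) lies midway between the tips of the shut fingers; the grasp point (between the pads) lies 19 mm behind it (grip_point_offset is the distance from the TCP to the grasp point, in m); z points along the fingers, y is the line along which they close (so a half turn about z gives the same grasp; the last joint's range is limited). The gripper opens to 88 mm and grips with 3 to 60 N. Pads are 20 mm wide; open, the fingers measure 115 mm over their backs; the gripper's body (75 mm by 178 mm) begins 61 mm behind the grasp point.
Start: joints at [-1.434, 0.359, 1.51, -0, 1.272, -0.115], TCP at [0.149, -0.581, 0.223] pointing down, gripper open.
Joint ranges: [-2.97, 2.97], [-1.01, 2.36], [0.21, 2.38], [-0.96, 4.11], [0.2, 2.71], [-2.98, 2.98]. Speed limits (rad/s): [2.39, 2.39, 3.14, 3.14, 3.14, 3.14].

## Interface

Orientations are given as a unit quaternion [w, x, y, z].
In Python, from bench import * gives the robot as it stands.
- The arm moves only by the tool servo_tool, never from a script. Its argument "series" is text: rows parted by semicolons, each of 7 numbers parted by spaces: the shift along the tool's x, y, z in units of 0.5 m (1.0 is 0.5 m), then the turn, a rotation vector about the tool's x, y, z in units of 30 degrees (1.0 is 30 degrees), then the opening, from -1 (shut) to 1 (fully open). A call has 1 to 20 rows; each row is the pose to reach, as a shift and turn from the pose commanded when the call began, along the tool's axes at that moment; what a row does not reach only later rows make up. A row lasts 1/12 s, in which the tool goes at most 41.7 mm and 7.16 degrees, less where a joint would pass 70% of its speed; a pose out of reach is approached as far as the arm can. A call with a number of a shift or a turn outside -1 to 1 is refused whole. A call with a gripper value outside its range is refused whole. The fingers move at their own pace and stop on an object; "newtons" is the grip in N (left out, the last holds). Time passes only in rows, so rows that repeat a pose let the fingers close. It gives the time, the measured TCP pose, the force, the opening and the grip force at its end, in the units of the state.
- sense(): the state, without advancing time (a new reading comes with each control period).
- grab_frame(name): name is "side" or "top" or "wrist"; returns a dict with "img" (384x512x3 uint8, red, green, blue), "depth" (384x512 float32, m along the optical axis (not along the pixel's ray), 0 where there is no reading), "fx", "fy", "cx", "cy" (pixels), "R" (3x3) and "t" (3): a world point X has camera coordinates R X + t. Camera axes: x right, y down, z forward; pixel columns grow to the right and rows downward; lengths in m; the calibration is good to about 2 mm. A picture is of the moment at which its call begins.
- close_job(): hands the job in; it is judged then, once.
The state is a dict: "clock": time; "joint_positions": joint angles; "qvel": joint speeds; "joint_efforts": joint torques, N m; "tcp_pos": TCP position; "orientation": TCP orientation; "wrist_force": force on the tool from outside, world axes, zero at the start; "ft_torque": the same for the moment, N m; "opening": finger opening in m; "grip_force": force on a finger pad.
Only numpy, scipy, OpenCV 4.12 (cv2) and the standard library are available. Lean on these libraries where they do the work, as an engineer would, in place of code of your own. Each camera call takes 0.05 s, during which the arm holds its last target. There are 200 camera calls.

## Task

Load the shaker: stand every steel sample jar flat on a marked place of the sloped deck, one jar to a place, centred on its disc. With the flat screwdriver turn the slotted screw at each loaded place clockwise until it is fully home, so that its red finger clamps over the jar's foot (turn the red fingers only through the screws, never with the gripper), then hang the driver back upright in its stand. Leave the other things on the bench where they are.

Things in the scene. Friction and masses are not known exactly. Their poses are not given: they have to be found in the camera images.
- jar_1: closed steel sample jar whose lid is blue, 62 mm tall, 350 g: a round foot flange (68 mm across, 8 mm thick) under a plain cylinder 38 mm across that runs to the top (lid included). Origin: centre of the underside, z up through the lid. May be absent (None).
- jar_2: closed steel sample jar whose lid is green, 62 mm tall, 350 g: a round foot flange (68 mm across, 8 mm thick) under a plain cylinder 38 mm across that runs to the top (lid included). Origin: centre of the underside, z up through the lid. May be absent (None).
- jar_3: closed steel sample jar whose lid is orange, 62 mm tall, 350 g: a round foot flange (68 mm across, 8 mm thick) under a plain cylinder 38 mm across that runs to the top (lid included). Origin: centre of the underside, z up through the lid. May be absent (None).
- jar_4: closed steel sample jar whose lid is white, 62 mm tall, 350 g: a round foot flange (68 mm across, 8 mm thick) under a plain cylinder 38 mm across that runs to the top (lid included). Origin: centre of the underside, z up through the lid. May be absent (None).
- station_A (a point): centre of the leftmost (+y) place on the shaker's sloped aluminium deck: a black disc 68 mm across with a yellow rim, flat on the deck surface. z is the deck's normal (the deck slopes 0.21 rad, low edge towards the robot), x points up the slope, y along the row. Places are 95 mm apart; an 8 mm high lip runs along the low edge, 60 mm down the slope from the centre.
- slot_A (a point): centre of the top face of the brass screw head of place A, 56 mm up the slope from the station centre and 23 mm above the deck; z out of the deck, x along the slot (turns with the screw). Head 30 mm across; straight slot 5 mm wide, 7 mm deep, open at both ends.
- screw_A (a joint): turn of screw A in rad, growing clockwise seen from above: 0 = open stop (slot straight up the slope, red clamp finger off to the -y side), 1.4 = home stop (finger pointing at the station centre, 3 mm clear over the flange). Stiff (0.10 N m), stays put, never rises or sinks; starts at 0 to 0.3. Finger 12 mm wide, reaches 29 mm from the axis, 11 to 15 mm above the deck.
- station_B (a point): centre of the second from the left place on the shaker's sloped aluminium deck: a black disc 68 mm across with a yellow rim, flat on the deck surface. z is the deck's normal (the deck slopes 0.21 rad, low edge towards the robot), x points up the slope, y along the row. Places are 95 mm apart; an 8 mm high lip runs along the low edge, 60 mm down the slope from the centre.
- slot_B (a point): centre of the top face of the brass screw head of place B, 56 mm up the slope from the station centre and 23 mm above the deck; z out of the deck, x along the slot (turns with the screw). Head 30 mm across; straight slot 5 mm wide, 7 mm deep, open at both ends.
- screw_B (a joint): turn of screw B in rad, growing clockwise seen from above: 0 = open stop (slot straight up the slope, red clamp finger off to the -y side), 1.4 = home stop (finger pointing at the station centre, 3 mm clear over the flange). Stiff (0.10 N m), stays put, never rises or sinks; starts at 0 to 0.3. Finger 12 mm wide, reaches 29 mm from the axis, 11 to 15 mm above the deck.
- station_C (a point): centre of the third from the left place on the shaker's sloped aluminium deck: a black disc 68 mm across with a yellow rim, flat on the deck surface. z is the deck's normal (the deck slopes 0.21 rad, low edge towards the robot), x points up the slope, y along the row. Places are 95 mm apart; an 8 mm high lip runs along the low edge, 60 mm down the slope from the centre.
- slot_C (a point): centre of the top face of the brass screw head of place C, 56 mm up the slope from the station centre and 23 mm above the deck; z out of the deck, x along the slot (turns with the screw). Head 30 mm across; straight slot 5 mm wide, 7 mm deep, open at both ends.
- screw_C (a joint): turn of screw C in rad, growing clockwise seen from above: 0 = open stop (slot straight up the slope, red clamp finger off to the -y side), 1.4 = home stop (finger pointing at the station centre, 3 mm clear over the flange). Stiff (0.10 N m), stays put, never rises or sinks; starts at 0 to 0.3. Finger 12 mm wide, reaches 29 mm from the axis, 11 to 15 mm above the deck.
- station_D (a point): centre of the rightmost (-y) place on the shaker's sloped aluminium deck: a black disc 68 mm across with a yellow rim, flat on the deck surface. z is the deck's normal (the deck slopes 0.21 rad, low edge towards the robot), x points up the slope, y along the row. Places are 95 mm apart; an 8 mm high lip runs along the low edge, 60 mm down the slope from the centre.
- slot_D (a point): centre of the top face of the brass screw head of place D, 56 mm up the slope from the station centre and 23 mm above the deck; z out of the deck, x along the slot (turns with the screw). Head 30 mm across; straight slot 5 mm wide, 7 mm deep, open at both ends.
- screw_D (a joint): turn of screw D in rad, growing clockwise seen from above: 0 = open stop (slot straight up the slope, red clamp finger off to the -y side), 1.4 = home stop (finger pointing at the station centre, 3 mm clear over the flange). Stiff (0.10 N m), stays put, never rises or sinks; starts at 0 to 0.3. Finger 12 mm wide, reaches 29 mm from the axis, 11 to 15 mm above the deck.
- driver: flat screwdriver, 150 mm long, 220 g, hanging upright in its stand, blade down. Origin: middle of the blade's end; z up the shaft; x along the blade's width. Blade 16 mm wide (x), 3 mm thick (y), 18 mm long; shaft 9 mm round; black round collar 36 mm across from z 78 to 84 mm; yellow handle from z 84 to 150 mm, 30 mm (x) by 22 mm (y): grip it across the 22 mm (y).
- stand_hole (a point): centre of the top face of the white driver stand, 100 mm above the table, at the middle of a round through hole 27 mm across; the plate is 70 mm square. The driver hangs with its collar's underside resting on this face.
- reagent_bottle: amber bottle, 64 mm across, 140 mm tall; origin at the centre of its underside. Bystander.
- tip_box: blue box 120 x 85 x 60 mm; origin at the centre of its underside. Bystander.
- cryobox: cardboard box 130 x 130 x 50 mm; origin at the centre of its underside. Bystander.
- beaker: glass beaker, 70 mm across, 90 mm tall; origin at the centre of its underside. Bystander.
- jar_small: white jar with red lid, 44 mm across, 60 mm tall, not one of the steel sample jars; origin at the centre of its underside. Bystander.
- spray_bottle: white spray bottle, 80 mm across, 220 mm tall; origin at the centre of its underside. Bystander.
Mind the look-alikes: they are no part of the job. What is shaped like the part that bears stand_hole but purple is not meant. Leave any yellow look-alike of the jar_3 alone.

How it is judged:
By the outcome, as a careful person would: the job done as asked, in the order asked, and still so for the second after the job is handed in, with the robot touching nothing.
Of jar_1, jar_2, jar_3, jar_4 only 3 to 4 are there at a start; the rules pass over those that are not, and their reading is None.
At some moment in a run one of jar_1, jar_2, jar_3, jar_4 may be knocked a few centimetres aside while the robot is not near it.
It also fails if it takes over 210 s, if anything falls off the work surface, if the arm or the gripper's body presses on something with over 40 N, if the wrist force passes 120 N, or if a joint passes its speed limit or range.

## Working session

There is one attempt and no reset: what is moved stays moved. The work goes in short steps, Python scripts to look and compute and a tool call to move; the robot and the scene stay as the last step left them, time stands still between calls to the robot, and variables do not carry over. Pictures are saved under pics/ and viewed, at most 14 in all, crops included, and the job is handed in when it is done.

Besides the shell and the picture viewer there is one more tool, called after "Request:" by a JSON object that holds its "fn" and its "kwargs". servo_tool: Moves the arm, as the interface text tells. Its arguments: {"type":"object","properties":{"series":{"type":"string"},"newtons":{"type":"number"}},"required":["series"]}

```bash
mkdir -p pics; ls; cat > h.py <<'E'
from bench import *
import numpy as np, cv2
from scipy.spatial.transform import Rotation as Ro
def save(f,name,crop=None,s=1):
    im=f["img"][:,:,::-1]
    if crop: im=im[crop[1]:crop[3],crop[0]:crop[2]]
    cv2.imwrite("pics/"+name,cv2.resize(im,None,fx=s,fy=s,interpolation=cv2.INTER_CUBIC))
def px(f,u,v,z=None,r=1):
    """world point at pixel: from depth, or from plane height z"""
    d=np.array([(u-f["cx"])/f["fx"],(v-f["cy"])/f["fy"],1.])
    R,t=np.array(f["R"]),np.array(f["t"])
    c=-R.T@t; w=R.T@d
    if z is None:
        p=f["depth"][int(v)-r:int(v)+r+1,int(u)-r:int(u)+r+1]; k=np.median(p[p>0])
    else: k=(z-c[2])/w[2]
    return c+k*w
def cloud(f):
    v,u=np.mgrid[0:384,0:512]; d=f["depth"]
    c=np.stack([(u-f["cx"])/f["fx"]*d,(v-f["cy"])/f["fy"]*d,d],-1)
    P=(c-np.array(f["t"]))@np.array(f["R"]); P[d<=0]=np.nan
    return P
E
python3 - <<'E'
from h import *
import pickle
for n in("top","side"):
    f=grab_frame(n); pickle.dump(f,open(n+".pkl","wb")); save(f,n+"0.png",None,1.5)
    print(n,-np.array(f["R"]).T@f["t"],f["fx"])
print(sense())
E
```

```text
pics
top [ 0.40844283 -0.04302596  1.66885631] 400.4159056367121
side [-0.0903436   0.95391764  0.93517337] 451.5165304202981
{'clock': 0.1, 'joint_positions': array([-1.43414479e+00,  3.59405804e-01,  1.51133162e+00,  2.03648610e-06,
        1.27251564e+00, -1.15116907e-01]), 'qvel': array([ 1.84184223e-04, -1.57003269e-03, -2.90313453e-04,  9.80612567e-04,
       -3.37963883e-04,  9.48354938e-05]), 'joint_efforts': array([ 2.19702069e-04, -5.16358387e+01, -2.71406597e+01,  6.76966924e-02,
        2.77099363e-02, -2.78273387e-05]), 'tcp_pos': array([ 0.14936669, -0.58045558,  0.22190702]), 'orientation': array([-8.30165672e-04,  9.92086735e-01,  1.25551664e-01, -7.96591042e-06]), 'wrist_force': array([-0.02146271,  0.12613453, -0.10326767]), 'ft_torque': array([-0.00960206,  0.01935437,  0.02944574]), 'grip_force': 0.0, 'opening': 0.08806159879451754}
```

View pics/top0.png

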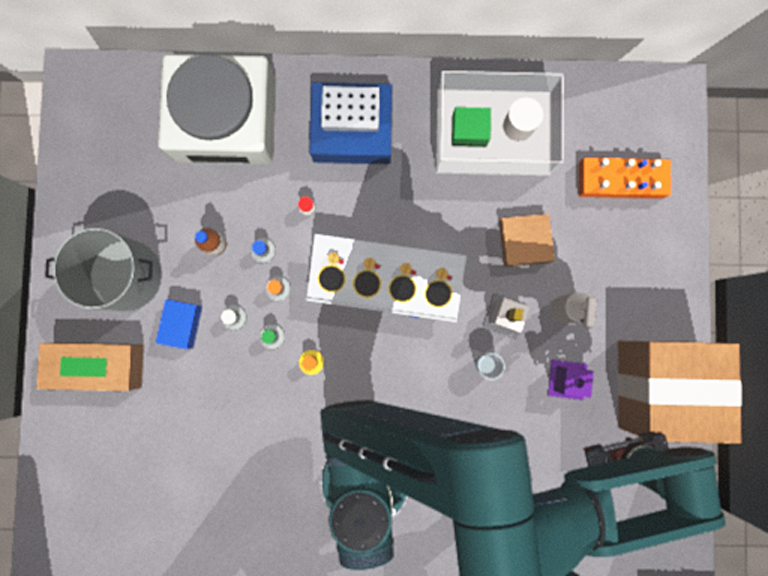

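View pics/side0.png

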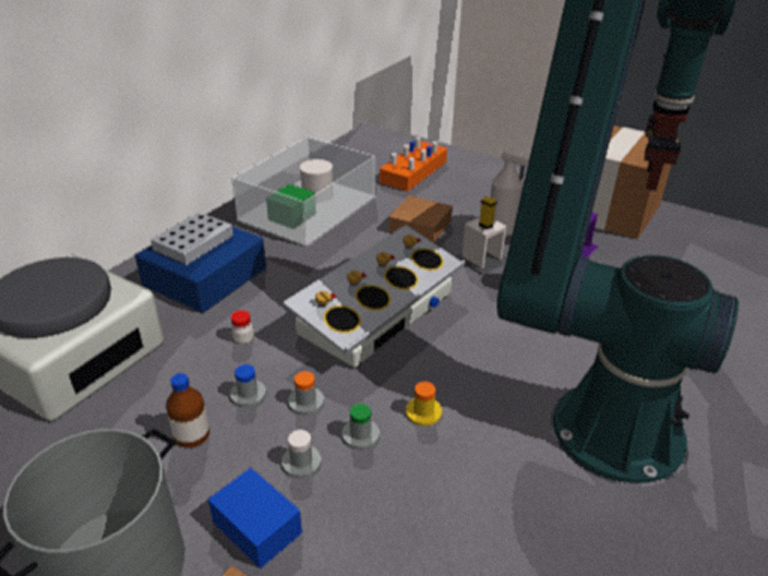

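```bash
python3 - <<'E'
from h import *
import pickle
f=pickle.load(open("top.pkl","rb")); P=cloud(f); im=f["img"].astype(int)
save(f,"topc.png",(140,125,400,275),3)
def near(u,v,r): 
    m=np.zeros((384,512),bool); m[v-r:v+r+1,u-r:u+r+1]=1; return m
for n,u,v in(("blue",174,166),("orange",184,192),("white",155,211),("green",180,224),("yellow",207,241),("red",204,136)):
    m=near(u,v,9)&(P[...,2]>.05); q=P[m]
    vs,us=np.nonzero(m); z=np.median(q[:,2]); print(n,q.mean(0).round(4),z.round(4),len(q), us.mean(),vs.mean(), px(f,us.mean(),vs.mean(),.062).round(4))
V=im.max(2); C=[]
for n,u,v in(("A",221,186),("B",245,189),("C",269,193),("D",292,196)):
    m=near(u,v,9)&(V<60); vs,us=np.nonzero(m); p=np.nanmean(P[m],0); C.append(p); print(n,p.round(4),m.sum(),us.mean(),vs.mean())
# stand
m=near(341,210,16)&(P[...,2]>.08); print("stand",P[m].mean(0),[ (round(a,3),round(b,3)) for a,b in zip(P[m].min(0),P[m].max(0))])
m&=(P[...,2]>.13); print("handle",P[m].mean(0),P[m].min(0),P[m].max(0))
E
```

```text
blue [0.6298 0.2982 0.0617] 0.0619 73 172.54794520547946 164.3013698630137 [0.6297 0.2981 0.062 ]
orange [0.5242 0.2521 0.0605] 0.0606 74 183.04054054054055 190.6216216216216 [0.5241 0.2519 0.062 ]
white [0.4423 0.371  0.0603] 0.0605 77 152.72727272727272 210.27272727272728 [0.4423 0.3705 0.062 ]
green [0.3911 0.2638 0.0614] 0.0612 74 178.90540540540542 223.6891891891892 [0.3911 0.2636 0.062 ]
yellow [0.3246 0.1532 0.0625] 0.0625 70 205.95714285714286 241.05714285714285 [0.3246 0.1533 0.062 ]
red [0.7521 0.1769 0.0593] 0.0594 79 203.58227848101265 135.26582278481013 [0.7515 0.1765 0.062 ]
A [0.543  0.0916 0.0879] 42 222.47619047619048 186.28571428571428
B [0.5352 0.0053 0.0889] 183 244.18032786885246 188.7377049180328
C [ 0.5261 -0.0849  0.0893] 107 266.9252336448598 191.55140186915887
D [ 0.52   -0.1856  0.0906] 75 292.38666666666666 193.65333333333334
stand [ 0.46293467 -0.37426344  0.11317755] [(np.float64(0.421), np.float64(0.506)), (np.float64(-0.42), np.float64(-0.336)), (np.float64(0.081), np.float64(0.178))]
handle [ 0.46165632 -0.37500304  0.16542469] [ 0.44653593 -0.388409    0.13021921] [ 0.47701721 -0.36502334  0.1782997 ]
```

View pics/topc.png

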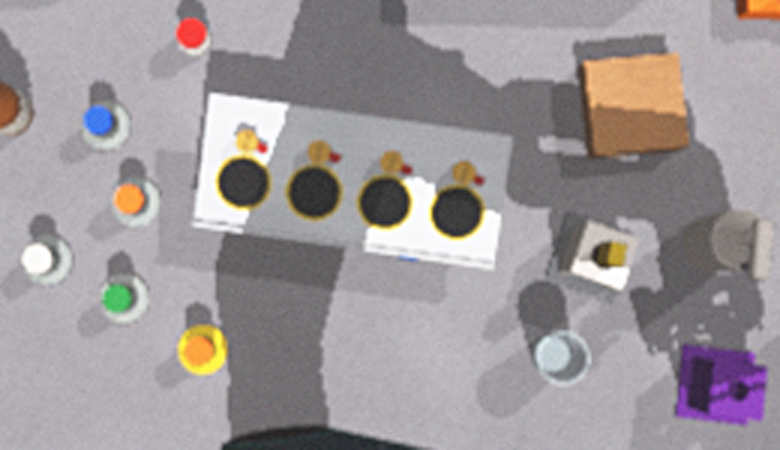

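```bash
cat >> h.py <<'E'
def down(psi): return Ro.from_euler('z',psi,degrees=True)*Ro.from_euler('x',np.pi)
def deckR(alpha,yaw,slope=.21):
    return Ro.from_euler('z',yaw,degrees=True)*Ro.from_euler('y',-slope)*down(alpha)
def cur(s=None):
    s=s or sense(); q=s["orientation"]; return np.array(s["tcp_pos"]),Ro.from_quat([q[1],q[2],q[3],q[0]])
def rel(wps,start=None):
    """wps: (pos,R). Prints rows relative to the current pose, and row counts"""
    p0,R0=start or cur(); pp,pR=p0,R0
    for p,R in wps:
        p=np.array(p); sh=R0.inv().apply(p-p0)/.5; rv=(R0.inv()*R).as_rotvec()/np.radians(30)
        n=max(np.linalg.norm(p-pp)/.0417,np.degrees((pR.inv()*R).magnitude())/7.16)
        print(*[f"{x:.4f}" for x in (*sh,*rv)],"rows>=%.1f"%n); pp,pR=p,R
E
python3 - <<'E'
from h import *
R0=cur()[1]
rel([((.42,-.38,.40),R0),((.50,.0,.40),R0),((.42,.20,.40),R0)])
E
```

```text
0.6241 -0.2540 -0.3556 0.0000 0.0000 0.0000 rows>=9.1
0.9684 -0.9502 -0.3544 0.0000 0.0000 0.0000 rows>=9.3
0.9131 -1.3774 -0.3537 0.0000 0.0000 0.0000 rows>=5.2
```

Request:
{"fn": "servo_tool", "kwargs": {"series": "0.3 -0.12 -0.36 0 0 0 1;0.62 -0.25 -0.36 0 0 -0.2 1;0.62 -0.25 -0.36 0 0 -0.4 1;0.62 -0.25 -0.36 0 0 -0.6 1;0.62 -0.25 -0.36 0 0 -0.8 1;0.62 -0.25 -0.36 0 0 -1 1;0.62 -0.25 -0.36 0 0 -1 1;0.62 -0.25 -0.36 0 0 -1 1;0.62 -0.25 -0.36 0 0 -1 1;0.62 -0.25 -0.36 0 0 -1 1;0.97 -0.95 -0.36 0 0 -1 1;0.97 -0.95 -0.36 0 0 -1 1;0.97 -0.95 -0.36 0 0 -1 1;0.97 -0.95 -0.36 0 0 -1 1;0.97 -0.95 -0.36 0 0 -1 1;0.97 -0.95 -0.36 0 0 -1 1;0.97 -0.95 -0.36 0 0 -1 1;0.97 -0.95 -0.36 0 0 -1 1;0.97 -0.95 -0.36 0 0 -1 1;0.97 -0.95 -0.36 0 0 -1 1", "newtons": 20}}

```text
clock: 1.77
tcp_pos: [0.5007, 0.004, 0.4021]
orientation: [-0.001, 0.925, 0.379, 0.0]
wrist_force: [-0.5, -0.8, -0.3]
opening: 0.0877
grip_force: 0.0
```

```bash
python3 - <<'E'
from h import *
import pickle
s=sense(); p,R=cur(s); print(p,R.as_matrix().round(3),s["joint_positions"].round(3),s["clock"])
f=grab_frame("wrist"); pickle.dump(f,open("w1.pkl","wb")); save(f,"w1.png",None,1.5)
c=-np.array(f["R"]).T@f["t"]; print(f["fx"],"cam in tool",R.inv().apply(c-p)); print((np.array(f["R"])@R.as_matrix()).round(3))
E
```

```text
[0.50071106 0.00395383 0.40214453] [[ 0.712  0.702 -0.001]
 [ 0.702 -0.712  0.002]
 [ 0.001 -0.002 -1.   ]] [-0.132  0.095  1.428  0.002  1.619  0.661] 1.7667
290.26716221537623 cam in tool [ 0.06853519 -0.00134816 -0.16243392]
[[-0.     1.    -0.001]
 [-0.967 -0.    -0.253]
 [-0.253  0.001  0.967]]
```

View pics/w1.png

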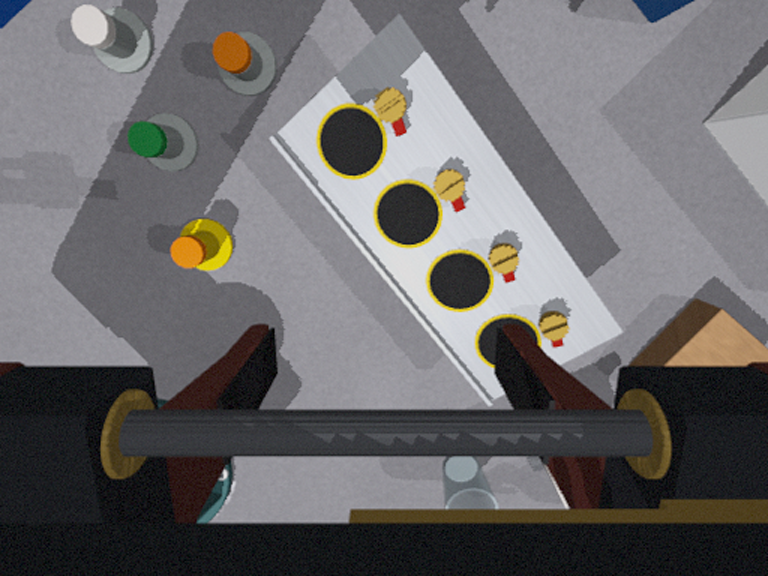

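```bash
cat > deck.py <<'E'
from h import *
from scipy.ndimage import label
def meas(f,zmin=.06):
    P=cloud(f); im=f["img"].astype(int); hsv=cv2.cvtColor(f["img"],cv2.COLOR_RGB2HSV)
    return P,im,hsv
def fitplane(q):
    for _ in range(4):
        c=q.mean(0); n=np.linalg.svd(q-c,full_matrices=False)[2][2]; n*=np.sign(n[2]); d=(q-c)@n; q=q[abs(d)<.003]
    return c,n
E
python3 - <<'E'
from deck import *
import pickle
f=pickle.load(open("w1.pkl","rb")); P,im,hsv=meas(f)
# seed plane: bright deck pts
m=np.zeros((384,512),bool)
for u,v in((320,60),(355,110),(400,190),(300,80),(390,150)): m[v-3:v+4,u-3:u+4]=1
for u,v in((234,94),(272,142),(306,187)): m[v-10:v+11,u-10:u+11]=1
q=P[m]; q=q[~np.isnan(q[:,0])]; c,n=fitplane(q); print("plane",c,n,"slope",np.arccos(n[2]), "yaw", np.degrees(np.arctan2(-n[1],-n[0])))
h=(P-c)@n
S=[]
for k,(u,v) in zip("ABCD",((234,94),(272,142),(306,187),(338,228))):
    w=np.zeros((384,512),bool); w[max(v-26,0):v+27,u-26:u+27]=1
    mm=(im.max(2)<75)&w&(abs(h)<.006); l,_=label(mm); mm=l==l[v,u]
    ct=max(cv2.findContours(mm.astype(np.uint8),0,1)[0],key=len); e=cv2.fitEllipse(ct); vs,us=np.nonzero(mm)
    d=np.array([(e[0][0]-f["cx"])/f["fx"],(e[0][1]-f["cy"])/f["fy"],1]); R=np.array(f["R"]); cc=-R.T@f["t"]; wv=R.T@d
    p=cc+wv*((c-cc)@n)/(wv@n); S.append(p); print(k,np.round(e[0],1),np.round(e[1],1),p.round(4))
H=[]
for k,(u,v) in zip("ABCD",((261,69),(300,123),(336,172),(369,217))):
    w=np.zeros((384,512),bool); w[v-14:v+15,u-14:u+15]=1
    q=P[w&(h>.018)&(h<.028)]; H.append(q.mean(0)); print("head",k,q.mean(0).round(4),np.median((q-c)@n))
S=np.array(S);H=np.array(H)
for X in(S[:3],H):
    r=(X[0]-X[-1]); print("spacing",np.linalg.norm(np.diff(X,axis=0),axis=1),"yaw",-np.degrees(np.arctan2(r[0],r[1])))
print((H-S).round(4))
for nme,u,v in(("white",62,17),("orange",155,34),("green",98,93)):
    w=np.zeros((384,512),bool); w[max(v-16,0):v+17,u-16:u+17]=1
    q=P[w&(P[...,2]>.058)]; print(nme,q.mean(0).round(4),np.median(q[:,2]),(q.min(0)+q.max(0))/2)
save(f,"w1c.png",(220,40,400,250),4) if 0 else save(f,"w1c.png",(230,50,390,240),3.1)
E
```

```text
plane [ 0.54913453 -0.01427009  0.08193525] [ 0.44395095 -0.08278401  0.89221879] slope 0.46856162601981616 yaw 169.43730691022162
A [237.2  92.2] [13.2 54. ] [0.5514 0.0988 0.0913]
B [271.9 141.5] [12.4 50.1] [0.5359 0.0067 0.0905]
C [304.7 187.9] [12.  45.2] [ 0.5203 -0.0879  0.0895]
D [255.5 191.5] [445.6 616.6] [ 0.4639 -0.0271  0.1232]
head A [0.5889 0.1071 0.0984] 0.021691761832429546
head B [0.5718 0.0021 0.0976] 0.02206539870021566
head C [ 0.5557 -0.0998  0.0969] 0.023399423924270663
head D [ 0.5422 -0.1993  0.0963] 0.025415322766631415
spacing [0.09340121 0.09585704] yaw -9.458319292731273
spacing [0.1063546  0.10314944 0.10045667] yaw -8.671082629487842
[[ 0.0375  0.0082  0.007 ]
 [ 0.0359 -0.0046  0.0071]
 [ 0.0354 -0.0119  0.0074]
 [ 0.0783 -0.1723 -0.0268]]
white [0.4394 0.3743 0.062 ] 0.06208723422854469 [0.43911209 0.37505318 0.0614629 ]
orange [0.5218 0.2552 0.062 ] 0.062086247960582854 [0.5219059  0.25534053 0.0615757 ]
green [0.3887 0.2667 0.062 ] 0.062122419025973694 [0.38821351 0.26711316 0.06149533]
```

View pics/w1c.png

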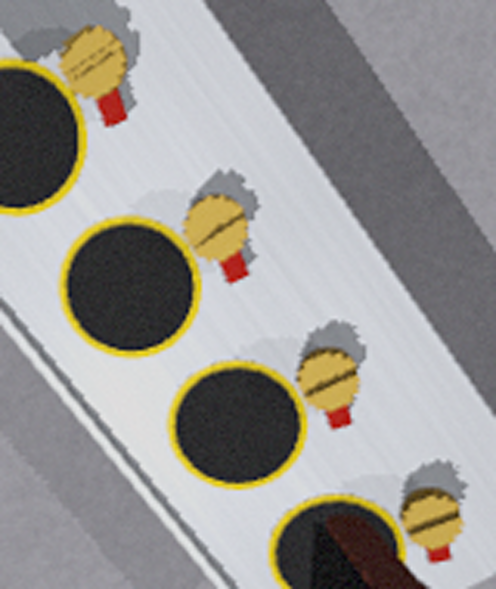

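```bash
cat >> deck.py <<'E'
from scipy.optimize import least_squares
def proj(f,X):
    c=np.asarray(X)@np.array(f["R"]).T+f["t"]; return np.stack([f["fx"]*c[...,0]/c[...,2]+f["cx"],f["fy"]*c[...,1]/c[...,2]+f["cy"]],-1)
def pose(x): # x: origin at station A, yaw deg, slope
    M=(Ro.from_euler('z',x[3],degrees=True)*Ro.from_euler('y',-x[4])).as_matrix(); return np.array(x[:3]),M
def st(x,k): o,M=pose(x); return o+M@[0,-.095*k,0]
def hd(x,k): o,M=pose(x); return o+M@[.056,-.095*k,.023]
E
python3 - <<'E'
from deck import *
import pickle
f=pickle.load(open("w1.pkl","rb")); P,im,hsv=meas(f)
D={}
q=[]
for k,(u,v) in zip((0,1,2),((234,94),(272,142),(306,187))):
    w=np.zeros((384,512),bool); w[v-30:v+31,u-30:u+31]=1
    mm=(im.max(2)<90)&w; l,_=label(mm); mm=l==l[v,u]
    ct=max(cv2.findContours(mm.astype(np.uint8),0,1)[0],key=len); e=cv2.fitEllipse(ct); D[k]=np.array(e[0]); print(k,np.round(e,1) if 0 else (np.round(e[0],1),np.round(e[1],1)))
    q.append(P[mm])
q=np.vstack(q); q=q[~np.isnan(q[:,0])]; c,n=fitplane(q); print("plane",c.round(4),n.round(4),"slope",np.arccos(n[2]),"yaw",np.degrees(np.arctan2(-n[1],-n[0])))
h=(P-c)@n
Hh={}
for k,(u,v) in enumerate(((261,69),(300,123),(336,172),(369,217))):
    w=np.zeros((384,512),bool); w[v-14:v+15,u-14:u+15]=1
    q2=P[w&(h>.019)&(h<.028)]; Hh[k]=q2.mean(0); print("head",k,q2.mean(0).round(4),len(q2),np.median((q2-c)@n))
def res(x):
    r=[proj(f,st(x,k))-D[k] for k in D]+[(hd(x,k)-Hh[k])*300*.5 for k in Hh]
    o,M=pose(x); r.append((q-o)@M[:,2]*1000/np.sqrt(len(q))); r.append([(x[4]-.21)*200]); return np.concatenate(r)
s=least_squares(res,[.543,.097,.09,-8,.21]); x=s.x; print("deck",x.round(4)); np.save("deck.npy",x); print(res(x)[:18].round(2))
for k in range(4): print(k,st(x,k).round(4),hd(x,k).round(4),proj(f,hd(x,k)).round(1))
E
```

```text
0 (array([234.1,  94.1]), array([40.3, 43.9]))
1 (array([271.6, 142.3]), array([39.1, 39.7]))
2 (array([306.2, 186.9]), array([35.6, 38.7]))
plane [0.5352 0.0138 0.09  ] [-0.208   0.0252  0.9778] slope 0.2110509757388485 yaw -6.9040649916356704
head 0 [0.5947 0.0949 0.1232] 299 0.022201320993456338
head 1 [0.5834 0.0008 0.1233] 270 0.022258267273321843
head 2 [ 0.5723 -0.0932  0.1232] 247 0.022085476132800055
head 3 [ 0.561  -0.1873  0.1232] 232 0.02200096364419593
deck [ 0.5458  0.1005  0.09   -6.8677  0.2099]
[-0.03  0.04 -0.06 -0.01 -0.06 -0.04  0.1  -0.05  0.14  0.09 -0.08  0.13
  0.06 -0.14  0.14  0.05 -0.17  0.15]
0 [0.5458 0.1005 0.09  ] [0.5954 0.0945 0.1242] [259.4  69.2]
1 [0.5344 0.0062 0.09  ] [5.841e-01 2.000e-04 1.242e-01] [299.3 123.2]
2 [ 0.5231 -0.0881  0.09  ] [ 0.5727 -0.0941  0.1242] [335.9 172.6]
3 [ 0.5117 -0.1824  0.09  ] [ 0.5613 -0.1884  0.1242] [369.6 218.1]
```

Request:
{"fn": "servo_tool", "kwargs": {"series": "0.38 -0.33 0.2 0 0 -0.25 0.36;0.38 -0.33 0.2 0 0 -0.5 0.36;0.38 -0.33 0.2 0 0 -0.75 0.36;0.38 -0.33 0.2 0 0 -1 0.36;0.38 -0.33 0.2 0 0 -1 0.36;0.38 -0.33 0.2 0 0 -1 0.36;0.38 -0.33 0.2 0 0 -1 0.36"}}

```text
clock: 2.4
tcp_pos: [0.5201, 0.2531, 0.3]
orientation: [-0.001, 0.796, 0.605, -0.001]
wrist_force: [0.3, -0.3, -0.2]
opening: 0.0594
grip_force: 0.0
```

Request:
{"fn": "servo_tool", "kwargs": {"series": "0 0 0 0 0 -0.25 0.36;0 0 0 0 0 -0.5 0.36;0 0 0 0 0 -0.75 0.36;0 0 0 0 0 -1 0.36;0 0 0 0 0 -1 0.36"}}

```text
clock: 2.82
tcp_pos: [0.521, 0.2495, 0.302]
orientation: [-0.0, 0.611, 0.792, -0.001]
wrist_force: [0.3, -0.2, 0.7]
opening: 0.0596
grip_force: 0.0
```

Request:
{"fn": "servo_tool", "kwargs": {"series": "0 0 0 0 0 -0.25 0.36;0 0 0 0 0 -0.5 0.36;0 0 0 0 0 -0.75 0.36;0 0 0 0 0 -1 0.36;0 0 0 0 0 -1 0.36"}}

```text
clock: 3.23
tcp_pos: [0.5211, 0.2497, 0.3023]
orientation: [-0.0, 0.387, 0.922, -0.0]
wrist_force: [0.5, 1.4, 0.9]
opening: 0.0598
grip_force: 0.0
```

Request:
{"fn": "servo_tool", "kwargs": {"series": "0 0 0 0 0 -0.25 0.36;0 0 0 0 0 -0.5 0.36;0 0 0 0 0 -0.5 0.36;0 0 0 0 0 -0.5 0.36"}}

```text
clock: 3.57
tcp_pos: [0.5211, 0.2502, 0.3025]
orientation: [-0.0, 0.267, 0.964, -0.0]
wrist_force: [0.4, -0.4, -0.3]
opening: 0.0598
grip_force: 0.0
```

```bash
python3 - <<'E'
from deck import *
s=sense(); print(cur(s),s["joint_positions"].round(3),s["clock"])
f=grab_frame("wrist"); save(f,"w2.png",None,1.2); P,im,hsv=meas(f)
m=(P[...,2]>.058)&(P[...,2]<.066)
l,n=label(m)
for i in range(1,n+1):
    q=P[l==i]
    if len(q)>80: print(len(q),((np.nanmin(q,0)+np.nanmax(q,0))/2).round(4),np.nanmean(q,0).round(4),im[l==i].mean(0).round())
R=down(150)
rel([((.522,.2553,.10),R),((.522,.2553,.02),R)])
E
```

```text
(array([0.52105949, 0.25015456, 0.30250181]), Rotation.from_matrix(array([[-8.57794883e-01,  5.13992053e-01, -3.29114223e-04],
                            [ 5.13992119e-01,  8.57794892e-01, -1.56440810e-04],
                            [ 2.01903166e-04, -3.03356243e-04, -9.99999934e-01]]))) [ 0.328  0.266  1.446 -0.     1.43  -0.703] 3.5667
2358 [0.4477 0.5074 0.0604] [0.4531 0.5025 0.0602] [ 39. 115. 209.]
431 [0.5448 0.59   0.062 ] [0.5386 0.5862 0.0619] [95. 99. 98.]
727 [0.4383 0.3744 0.0615] [0.4383 0.3744 0.0622] [233. 230. 229.]
730 [0.3203 0.1563 0.0614] [0.3206 0.1567 0.0622] [230. 152.  33.]
706 [0.3879 0.267  0.0619] [0.3878 0.267  0.0623] [ 42. 125.  67.]
110 [0.628  0.4279 0.062 ] [0.6198 0.4191 0.062 ] [164. 162. 159.]
561 [0.521  0.2552 0.0617] [0.5207 0.2555 0.0623] [219. 137.  20.]
455 [0.6266 0.3009 0.0614] [0.6246 0.3025 0.0622] [ 29.  81. 157.]
311 [0.7504 0.1791 0.0604] [0.7517 0.1773 0.0604] [196.  40.  33.]
0.0035 0.0097 0.4051 -0.0004 -0.0004 -0.0311 rows>=4.9
0.0034 0.0097 0.5651 -0.0004 -0.0004 -0.0311 rows>=1.9
```

Request:
{"fn": "servo_tool", "kwargs": {"series": "0.003 0.01 0.1 0 0 0 0.36;0.003 0.01 0.2 0 0 0 0.36;0.003 0.01 0.3 0 0 0 0.36;0.003 0.01 0.4 0 0 0 0.36;0.003 0.01 0.45 0 0 0 0.36;0.003 0.01 0.5 0 0 0 0.36;0.003 0.01 0.54 0 0 0 0.36;0.003 0.01 0.565 0 0 0 0.36;0.003 0.01 0.565 0 0 0 0.36;0.003 0.01 0.565 0 0 0 -0.5;0.003 0.01 0.565 0 0 0 -0.5;0.003 0.01 0.565 0 0 0 -0.5;0.003 0.01 0.565 0 0 0 -0.5;0.003 0.01 0.565 0 0 0 -0.5;0.003 0.01 0.565 0 0 0 -0.5;0.003 0.01 0.565 0 0 0 -0.5", "newtons": 25}}

```text
clock: 4.95
tcp_pos: [0.5233, 0.256, 0.0217]
orientation: [0.001, 0.264, 0.965, 0.001]
wrist_force: [-0.1, -1.2, 7.0]
opening: 0.0381
grip_force: 25.0
```

```bash
cat > place.py <<'E'
from deck import *
import sys
x=np.load("deck.npy")
def place(k,h=.021):
    o,M=pose(x); R=deckR(180,x[3],x[4]); s=st(x,k)
    p,_=cur(); 
    rel([(p+[0,0,.20],cur()[1]),(s+M[:,2]*(h+.10),R),(s+M[:,2]*(h+.015),R),(s+M[:,2]*h,R),(s+M[:,2]*(h+.13),R)])
place(int(sys.argv[1])); print(sense()["opening"],sense()["clock"],sense()["grip_force"])
E
python3 place.py 3
```

```text
-0.0007 0.0007 -0.4000 0.0000 0.0000 0.0000 rows>=4.8
-0.3807 -0.7862 -0.3742 -0.0802 -0.3914 -0.7881 rows>=10.5
-0.4129 -0.7723 -0.2078 -0.0802 -0.3914 -0.7881 rows>=2.0
-0.4186 -0.7698 -0.1785 -0.0802 -0.3914 -0.7881 rows>=0.4
-0.3694 -0.7911 -0.4329 -0.0802 -0.3914 -0.7881 rows>=3.1
0.038129938978222824 4.95 25.003459230065346
```

Request:
{"fn": "servo_tool", "kwargs": {"series": "0 0 -0.1 0 0 0 -0.5;0 0 -0.2 0 0 0 -0.5;0 0 -0.3 0 0 0 -0.5;0 0 -0.4 0 0 0 -0.5;-0.04 -0.08 -0.4 0 -0.04 -0.08 -0.5;-0.08 -0.16 -0.4 -0.02 -0.08 -0.16 -0.5;-0.12 -0.24 -0.4 -0.03 -0.12 -0.24 -0.5;-0.15 -0.32 -0.4 -0.04 -0.16 -0.32 -0.5;-0.19 -0.4 -0.4 -0.05 -0.2 -0.4 -0.5;-0.23 -0.48 -0.4 -0.06 -0.24 -0.48 -0.5;-0.27 -0.56 -0.4 -0.07 -0.28 -0.56 -0.5;-0.31 -0.64 -0.39 -0.08 -0.32 -0.64 -0.5;-0.35 -0.72 -0.38 -0.08 -0.36 -0.72 -0.5;-0.38 -0.786 -0.374 -0.08 -0.391 -0.788 -0.5;-0.38 -0.786 -0.374 -0.08 -0.391 -0.788 -0.5;-0.38 -0.786 -0.374 -0.08 -0.391 -0.788 -0.5;-0.38 -0.786 -0.374 -0.08 -0.391 -0.788 -0.5"}}

```text
clock: 6.37
tcp_pos: [0.4851, -0.1806, 0.2069]
orientation: [0.103, 0.061, 0.993, -0.006]
wrist_force: [-0.5, 0.1, -3.3]
opening: 0.0375
grip_force: 25.0
```

```bash
python3 - <<'E'
from deck import *
x=np.load("deck.npy"); o,M=pose(x); s=sense(); p,R=cur(s); print("deck coords",M.T@(p-st(x,3)),(R.inv()*deckR(180,x[3],x[4])).as_rotvec(degrees=True),s["wrist_force"],s["joint_positions"].round(2))
f=grab_frame("wrist"); save(f,"w3.png",None,1.2)
E
python3 place.py 3
```

```text
deck coords [-0.00174483 -0.001321    0.11987603] [-0.05969593 -0.19862174 -0.21176509] [-0.49399333  0.10200039 -3.26850416] [-0.55  0.16  1.87  0.11  0.93 -2.06]
-0.0819 0.0001 -0.3915 0.0000 0.0000 0.0000 rows>=4.8
-0.0037 -0.0001 -0.0023 -0.0004 -0.0072 -0.0037 rows>=4.8
-0.0044 -0.0001 0.1677 -0.0004 -0.0072 -0.0037 rows>=2.0
-0.0045 -0.0001 0.1977 -0.0004 -0.0072 -0.0037 rows>=0.4
-0.0035 -0.0001 -0.0623 -0.0004 -0.0072 -0.0037 rows>=3.1
0.03770853297113776 6.4167 24.999137967824936
```

View pics/w3.png

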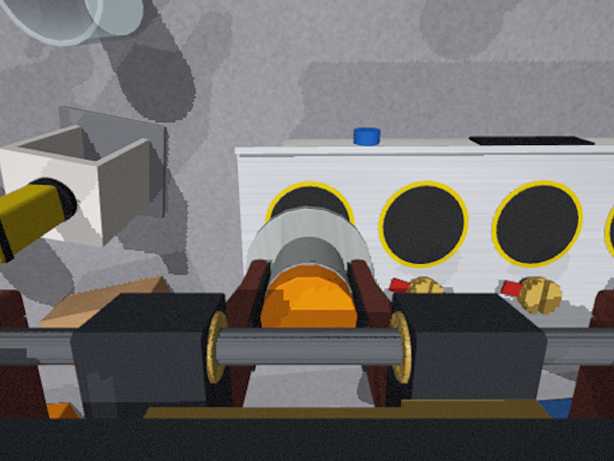

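Request:
{"fn": "servo_tool", "kwargs": {"series": "-0.0045 0 0.08 0 -0.007 -0.004 -0.5;-0.0045 0 0.15 0 -0.007 -0.004 -0.5;-0.0045 0 0.18 0 -0.007 -0.004 -0.5;-0.0045 0 0.19 0 -0.007 -0.004 -0.5;-0.0045 0 0.1955 0 -0.007 -0.004 -0.5;-0.0045 0 0.1955 0 -0.007 -0.004 -0.5;-0.0045 0 0.1955 0 -0.007 -0.004 -0.5"}}

```text
clock: 7.0
tcp_pos: [0.509, -0.1818, 0.1132]
orientation: [0.106, 0.058, 0.993, -0.007]
wrist_force: [0.5, -0.5, -3.0]
opening: 0.0378
grip_force: 25.0
```

Request:
{"fn": "servo_tool", "kwargs": {"series": "0.001 0 0.002 0 0 0 -0.5;0.001 0 0.004 0 0 0 -0.5;0.001 0 0.004 0 0 0 -0.5"}}

```text
clock: 7.25
tcp_pos: [0.5083, -0.1822, 0.1106]
orientation: [0.106, 0.058, 0.993, -0.007]
wrist_force: [0.5, 0.8, -3.4]
opening: 0.0378
grip_force: 25.0
```

Request:
{"fn": "servo_tool", "kwargs": {"series": "0 0 0.001 0 0 0 -0.5;0 0 0.002 0 0 0 -0.5;0 0 0.003 0 0 0 -0.5;0 0 0.003 0 0 0 -0.5"}}

```text
clock: 7.58
tcp_pos: [0.5084, -0.1824, 0.11]
orientation: [0.106, 0.058, 0.993, -0.007]
wrist_force: [-7.7, 0.6, 13.7]
opening: 0.038
grip_force: 25.0
```

```bash
python3 - <<'E'
from deck import *
x=np.load("deck.npy"); o,M=pose(x); s=sense(); p,R=cur(s); print("deck coords",M.T@(p-st(x,3)),s["wrist_force"],s["ft_torque"])
f=grab_frame("wrist"); P,im,hsv=meas(f); save(f,"w4.png",None,1.2)
Q=(P-st(x,3))@M
m=(abs(Q[...,0])<.06)&(abs(Q[...,1])<.036)
# flange top: ring
g=m&(np.hypot(Q[...,0],Q[...,1])<.033)&(Q[...,2]<.03)&(np.hypot(Q[...,0],Q[...,1])>.021)
print(np.percentile(Q[g][:,2],[10,25,50,75,90]),g.sum())
g2=m&(Q[...,0]<-.04)&(Q[...,0]>-.055); print("deck",np.nanmedian(Q[g2][:,2]))
E
```

```text
deck coords [ 0.00093367 -0.00033165  0.0202243 ] [-7.68831374  0.61158112 13.69262584] [0.46368343 0.59834175 0.05039334]
[0.00658346 0.00694651 0.00737362 0.0078694  0.00847213] 2304
deck -0.0006967135626775568
```

View pics/w4.png

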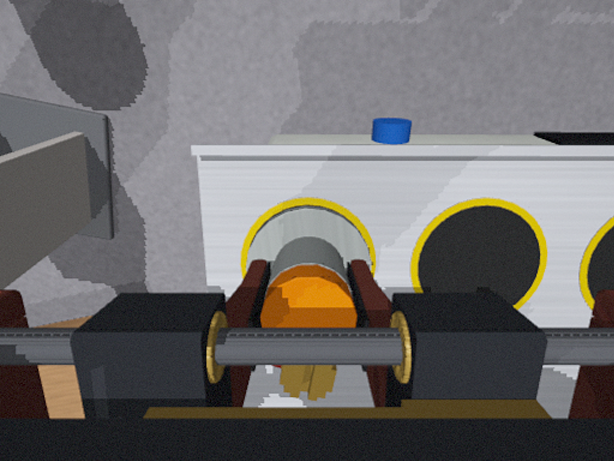

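```bash
cat >> deck.py <<'E'
def flange(P,x,k,verbose=1):
    "centre of flange circle (r .034) seen in a cloud, deck coordinates of place k"
    o,M=pose(x); Q=(P-st(x,k))@M; r=np.hypot(Q[...,0],Q[...,1])
    m=((Q[...,2]>.0045)&(Q[...,2]<.0095)&(r<.045)).astype(np.uint8)
    ct=np.vstack(cv2.findContours(m,0,1)[0])[:,0]; e=Q[ct[:,1],ct[:,0]][:,:2]
    e=e[np.hypot(*e.T)>.026]
    def fun(c): return np.hypot(*(e-c[:2]).T)-.034
    s=least_squares(fun,[0,0],loss='soft_l1',f_scale=.001); return s.x.round(4),len(e),np.median(abs(fun(s.x))).round(4)
E
python3 - <<'E'
from deck import *
x=np.load("deck.npy"); f=grab_frame("wrist"); P=cloud(f); print(flange(P,x,3))
o,M=pose(x); Q=(P-st(x,3))@M
m=(Q[...,2]>.0045)&(Q[...,2]<.0095)&(abs(Q[...,1])<.006)&(Q[...,0]<0); print("min x",Q[m][:,0].min())
m=(abs(Q[...,0]+.012)<.01)&(Q[...,2]>.0045)&(Q[...,2]<.0095)&(abs(Q[...,1])<.045); print("y",Q[m][:,1].min(),Q[m][:,1].max())
# disc rim low side: yellow at z~0
im=f["img"].astype(int); yl=(im[...,0]>170)&(im[...,1]>150)&(im[...,2]<90)&(abs(Q[...,2])<.004)&(abs(Q[...,1])<.004)&(Q[...,0]<0); print("rim x",np.sort(Q[yl][:,0]))
for k,u in ((2,None),):
    m=(abs(Q[...,2])<.004)&(im[...,0]>170)&(im[...,1]>150)&(im[...,2]<90)&(abs(Q[...,1]-.095)<.045)&(abs(Q[...,0])<.045); e=Q[m][:,:2]
    s=least_squares(lambda c:np.hypot(*(e-c[:2]).T)-c[2],[0,.095,.033],loss='soft_l1',f_scale=.001); print("disc C in D coords",s.x)
E
```

```text
(array([ 0.    , -0.0001]), 187, np.float64(0.0003))
min x -0.06560311533828847
y -0.03341602735991948 0.033079416243934345
rim x [-0.03834797 -0.03832501 -0.03830197 -0.03821338 -0.03819358 -0.03816219
 -0.0381577  -0.03814878 -0.03813692 -0.03809199 -0.03806126 -0.03805129
 -0.03764017 -0.03759145 -0.03756236 -0.03751104 -0.03750208 -0.03749372
 -0.03747269 -0.0374508  -0.03744456 -0.03742043 -0.03739561 -0.03737443
 -0.03731048 -0.03700452 -0.03696196 -0.03694545 -0.03690528 -0.0368668
 -0.03685501 -0.036829   -0.03676177 -0.03675899 -0.03674778 -0.03673672
 -0.03673446 -0.03670056 -0.03639341 -0.03632348 -0.03630754 -0.0362777
 -0.03624971 -0.03622751 -0.036211   -0.03618475 -0.03616216 -0.03610722
 -0.03609448 -0.03604985 -0.03597014 -0.03576203 -0.03575755 -0.03574802
 -0.03568565 -0.03566562 -0.0355397  -0.03550876 -0.03550818 -0.03550737
 -0.03549732 -0.0354872  -0.0354739  -0.03542811 -0.03518776 -0.03518065
 -0.03503903 -0.03501128 -0.03488196 -0.03488022 -0.0348254  -0.03481822
 -0.03472839]
disc C in D coords [-0.00084612  0.09476949  0.0358556 ]
```

Request:
{"fn": "servo_tool", "kwargs": {"series": "0 0 -0.003 0 0 0 0.3;0 0 -0.003 0 0 0 0.3;0 0 -0.003 0 0 0 0.3;0 0 -0.003 0 0 0 0.3;0 0 -0.05 0 0 0 0.3;0 0 -0.12 0 0 0 0.3;0 0 -0.2 0 0 0 0.36;0 0 -0.26 0 0 0 0.36;0 0 -0.26 0 0 0 0.36"}}

```text
clock: 8.43
tcp_pos: [0.4839, -0.1805, 0.2417]
orientation: [0.11, 0.058, 0.992, -0.009]
wrist_force: [0.4, -0.3, 0.2]
opening: 0.0597
grip_force: 0.0
```

```bash
cat > pick.py <<'E'
from deck import *
import sys
X=np.array([float(a) for a in sys.argv[1:3]]); R=down(150); p=cur()[0]
x=np.load("deck.npy"); 
rel([((*X,.23),R),((*X,.10),R),((*X,.02),R)]); print(sense()["clock"])
E
python3 pick.py .6262 .3012
python3 - <<'E'
from deck import *
x=np.load("deck.npy"); print(flange(cloud(grab_frame("wrist")),x,3))
E
```

```text
-0.1614 0.9903 0.0543 0.0747 0.4172 0.7732 rows>=12.0
-0.1046 0.9917 0.3080 0.0747 0.4172 0.7732 rows>=3.1
-0.0696 0.9926 0.4642 0.0747 0.4172 0.7732 rows>=1.9
8.4333
(array([-0.0006, -0.0003]), 163, np.float64(0.0009))
```

Request:
{"fn": "servo_tool", "kwargs": {"series": "-0.08 0.5 -0.05 0.04 0.2 0.1 0.36;-0.08 0.5 -0.05 0.04 0.2 0.3 0.36;-0.16 0.99 0 0.07 0.4 0.5 0.36;-0.16 0.99 0.054 0.075 0.417 0.773 0.36;-0.16 0.99 0.054 0.075 0.417 0.773 0.36;-0.16 0.99 0.054 0.075 0.417 0.773 0.36;-0.16 0.99 0.054 0.075 0.417 0.773 0.36;-0.16 0.99 0.054 0.075 0.417 0.773 0.36;-0.16 0.99 0.054 0.075 0.417 0.773 0.36;-0.16 0.99 0.054 0.075 0.417 0.773 0.36;-0.16 0.99 0.054 0.075 0.417 0.773 0.36;-0.16 0.99 0.054 0.075 0.417 0.773 0.36;-0.16 0.99 0.054 0.075 0.417 0.773 0.36;-0.16 0.99 0.054 0.075 0.417 0.773 0.36;-0.16 0.99 0.054 0.075 0.417 0.773 0.36;-0.16 0.99 0.054 0.075 0.417 0.773 0.36"}}

```text
clock: 9.82
tcp_pos: [0.6218, 0.3022, 0.2233]
orientation: [-0.006, 0.259, 0.966, 0.0]
wrist_force: [-0.0, -0.5, 0.2]
opening: 0.0596
grip_force: 0.0
```

```bash
cat > look.py <<'E'
from deck import *
f=grab_frame("wrist"); P,im,hsv=meas(f)
l,n=label((P[...,2]>.058)&(P[...,2]<.066))
for i in range(1,n+1):
    q=P[l==i]
    if 250<len(q)<2000: print(len(q),((np.nanmin(q,0)+np.nanmax(q,0))/2).round(4),im[l==i].mean(0).round())
E
python3 look.py; python3 pick.py .6262 .3012; python3 -c "
from h import *
print(cur()[0])"
```

```text
564 [0.3947 0.2651 0.0613] [ 34. 119.  60.]
820 [0.6266 0.3013 0.0614] [ 41. 108. 195.]
487 [0.7512 0.1794 0.0604] [236.  57.  48.]
-0.0077 0.0033 -0.0123 -0.0039 -0.0215 -0.0007 rows>=0.2
-0.0106 0.0038 0.2477 -0.0039 -0.0215 -0.0007 rows>=3.1
-0.0124 0.0041 0.4077 -0.0039 -0.0215 -0.0007 rows>=1.9
9.8667
[0.62198689 0.30174103 0.22389687]
```

Request:
{"fn": "servo_tool", "kwargs": {"series": "-0.01 0.004 0.07 -0.004 -0.02 0 0.36;-0.01 0.004 0.14 -0.004 -0.02 0 0.36;-0.01 0.004 0.21 -0.004 -0.02 0 0.36;-0.01 0.004 0.28 -0.004 -0.02 0 0.36;-0.012 0.004 0.34 -0.004 -0.02 0 0.36;-0.012 0.004 0.38 -0.004 -0.02 0 0.36;-0.012 0.004 0.407 -0.004 -0.02 0 0.36;-0.012 0.004 0.407 -0.004 -0.02 0 0.36;-0.012 0.004 0.407 -0.004 -0.02 0 -0.5;-0.012 0.004 0.407 -0.004 -0.02 0 -0.5;-0.012 0.004 0.407 -0.004 -0.02 0 -0.5;-0.012 0.004 0.407 -0.004 -0.02 0 -0.5;-0.012 0.004 0.407 -0.004 -0.02 0 -0.5;-0.012 0.004 0.407 -0.004 -0.02 0 -0.5"}}

```text
clock: 11.03
tcp_pos: [0.6282, 0.3028, 0.0236]
orientation: [0.002, 0.259, 0.966, 0.001]
wrist_force: [0.3, -1.5, 6.6]
opening: 0.0374
grip_force: 25.0
```

```bash
python3 place.py 2; python3 -c "
from h import *
print(cur()[0])"
```

```text
-0.0010 0.0015 -0.4000 0.0000 0.0000 0.0000 rows>=4.8
-0.1630 -0.8007 -0.3719 -0.0750 -0.3894 -0.7680 rows>=9.8
-0.1952 -0.7874 -0.2055 -0.0750 -0.3894 -0.7680 rows>=2.0
-0.2008 -0.7851 -0.1762 -0.0750 -0.3894 -0.7680 rows>=0.4
-0.1516 -0.8054 -0.4307 -0.0750 -0.3894 -0.7680 rows>=3.1
0.03741838809479174 11.0333 25.00634528696537
[0.62821106 0.30278267 0.02362037]
```

Request:
{"fn": "servo_tool", "kwargs": {"series": "0 0 -0.1 0 0 0 -0.5;0 0 -0.2 0 0 0 -0.5;0 0 -0.3 0 0 0 -0.5;0 0 -0.4 0 0 0 -0.5;-0.02 -0.08 -0.4 0 -0.04 -0.08 -0.5;-0.04 -0.16 -0.4 -0.02 -0.08 -0.16 -0.5;-0.06 -0.24 -0.4 -0.03 -0.12 -0.24 -0.5;-0.08 -0.32 -0.4 -0.04 -0.16 -0.32 -0.5;-0.1 -0.4 -0.4 -0.05 -0.2 -0.4 -0.5;-0.11 -0.48 -0.4 -0.06 -0.24 -0.48 -0.5;-0.12 -0.56 -0.4 -0.07 -0.28 -0.56 -0.5;-0.13 -0.64 -0.39 -0.075 -0.32 -0.64 -0.5;-0.15 -0.72 -0.38 -0.075 -0.36 -0.72 -0.5;-0.163 -0.8 -0.372 -0.075 -0.389 -0.768 -0.5;-0.163 -0.8 -0.372 -0.075 -0.389 -0.768 -0.5;-0.163 -0.8 -0.372 -0.075 -0.389 -0.768 -0.5;-0.163 -0.8 -0.372 -0.075 -0.389 -0.768 -0.5;-0.163 -0.8 -0.372 -0.075 -0.389 -0.768 -0.5"}}

```text
clock: 12.53
tcp_pos: [0.4979, -0.0837, 0.207]
orientation: [0.103, 0.059, 0.993, -0.006]
wrist_force: [0.2, 0.2, -4.9]
opening: 0.0374
grip_force: 25.0
```

```bash
sed -i 's/^place(int.*$/k=int(sys.argv[1]); o,M=pose(x); print("deck coords",(M.T@(cur()[0]-st(x,k))).round(4)); place(k); s=sense(); print(s["opening"],s["clock"],s["wrist_force"])/' place.py; python3 place.py 2
```

```text
deck coords [-0.0006  0.0014  0.1198]
-0.0824 0.0001 -0.3914 0.0000 0.0000 0.0000 rows>=4.8
-0.0011 -0.0028 -0.0025 0.0005 -0.0047 0.0009 rows>=4.8
-0.0015 -0.0028 0.1675 0.0005 -0.0047 0.0009 rows>=2.0
-0.0016 -0.0029 0.1975 0.0005 -0.0047 0.0009 rows>=0.4
-0.0009 -0.0028 -0.0625 0.0005 -0.0047 0.0009 rows>=3.1
0.0373693084059201 12.5333 [ 0.17659564  0.17333442 -4.89336169]
```

Request:
{"fn": "servo_tool", "kwargs": {"series": "-0.0015 -0.003 0.08 0 -0.005 0 -0.5;-0.0015 -0.003 0.15 0 -0.005 0 -0.5;-0.0015 -0.003 0.175 0 -0.005 0 -0.5;-0.0015 -0.003 0.188 0 -0.005 0 -0.5;-0.0015 -0.003 0.188 0 -0.005 0 -0.5;-0.0015 -0.003 0.188 0 -0.005 0 -0.5;-0.0015 -0.003 0.188 0 -0.005 0 -0.5"}}

```text
clock: 13.12
tcp_pos: [0.5185, -0.0883, 0.1162]
orientation: [0.106, 0.059, 0.993, -0.007]
wrist_force: [-0.1, -0.2, -4.0]
opening: 0.0378
grip_force: 25.0
```

```bash
cat > chk.py <<'E'
from deck import *
import sys
k=int(sys.argv[1]); x=np.load("deck.npy"); o,M=pose(x); s=sense(); p,R=cur(s)
P=cloud(grab_frame("wrist")); Q=(P-st(x,k))@M; r=np.hypot(Q[...,0],Q[...,1])
g=(Q[...,2]<.02)&(Q[...,2]>.004)&(r>.021)&(r<.032); print("tcp deck",(M.T@(p-st(x,k))).round(4),"flange top",np.nanmedian(Q[g][:,2]).round(4),flange(P,x,k),"F",s["wrist_force"].round(1),(R.inv()*deckR(180,x[3],x[4])).as_rotvec(degrees=True).round(2),s["clock"])
E
python3 chk.py 2
```

```text
tcp deck [ 0.0011 -0.0007  0.0266] flange top 0.0117 (array([ 0.001 , -0.0007]), 159, np.float64(0.0001)) F [-0.1 -0.2 -4. ] [-0.04  0.13  0.06] 13.1167
```

Request:
{"fn": "servo_tool", "kwargs": {"series": "0.002 0.001 0.004 0 0 0 -0.5;0.002 0.001 0.006 0 0 0 -0.5;0.002 0.001 0.008 0 0 0 -0.5;0.002 0.001 0.008 0 0 0 -0.5;0.002 0.001 0.009 0 0 0 -0.5;0.002 0.001 0.009 0 0 0 -0.5"}}

```text
clock: 13.67
tcp_pos: [0.5172, -0.0883, 0.1114]
orientation: [0.105, 0.06, 0.993, -0.007]
wrist_force: [-6.2, 1.1, 10.5]
opening: 0.0378
grip_force: 25.0
```

```bash
python3 chk.py 2
```

```text
tcp deck [-0.0012 -0.0009  0.0222] flange top 0.0074 (array([-0.0009, -0.0007]), 181, np.float64(0.0003)) F [-6.2  1.1 10.5] [-0.04  0.04 -0.01] 13.6667
```

Request:
{"fn": "servo_tool", "kwargs": {"series": "0 0 -0.003 0 0 0 0.3;0 0 -0.003 0 0 0 0.3;0 0 -0.003 0 0 0 0.3;0 0 -0.003 0 0 0 0.3;0 0 -0.05 0 0 0 0.3;0 0 -0.12 0 0 0 0.3;0 0 -0.2 0 0 0 0.36;0 0 -0.26 0 0 0 0.36;0 0 -0.26 0 0 0 0.36"}}

```text
clock: 14.47
tcp_pos: [0.4933, -0.0859, 0.2437]
orientation: [0.11, 0.059, 0.992, -0.008]
wrist_force: [1.3, -0.7, 0.3]
opening: 0.0596
grip_force: 0.0
```

```bash
cat > topl.py <<'E'
from deck import *
f=grab_frame("top"); P,im,hsv=meas(f); l,n=label((P[...,2]>.056)&(P[...,2]<.068)&(P[...,1]>.1)&(P[...,0]>.2))
for i in range(1,n+1):
    q=P[l==i]
    if 30<len(q)<110: print(len(q),(q.mean(0)-[.0027,-.0033,0]).round(4),im[l==i].mean(0).round())
E
python3 topl.py; python3 pick.py .388 .267; python3 chk.py 2
```

```text
61 [0.7498 0.1812 0.0606] [220.  57.  54.]
65 [0.4391 0.3747 0.0622] [242. 239. 237.]
57 [0.3879 0.2678 0.0622] [ 59. 117.  70.]
61 [0.3215 0.1569 0.0623] [200. 111.  49.]
0.2897 0.6752 -0.0427 0.0798 0.4103 0.7680 rows>=8.8
0.3458 0.6757 0.2112 0.0798 0.4103 0.7680 rows>=3.1
0.3803 0.6761 0.3674 0.0798 0.4103 0.7680 rows>=1.9
14.5167
tcp deck [ 0.0016 -0.0012  0.1542] flange top 0.0073 (array([-0.0016, -0.0008]), 164, np.float64(0.0008)) F [ 0.2  0.4 -0.8] [-0.12  0.43  0.01] 14.5167
```

Request:
{"fn": "servo_tool", "kwargs": {"series": "0.05 0.1 -0.04 0.01 0.06 0.1 0.36;0.1 0.2 -0.04 0.02 0.12 0.2 0.36;0.14 0.3 -0.04 0.03 0.18 0.3 0.36;0.18 0.4 -0.04 0.04 0.24 0.4 0.36;0.22 0.5 -0.04 0.06 0.3 0.55 0.36;0.26 0.6 -0.04 0.07 0.36 0.7 0.36;0.29 0.675 -0.043 0.08 0.41 0.768 0.36;0.29 0.675 -0.043 0.08 0.41 0.768 0.36;0.29 0.675 -0.043 0.08 0.41 0.768 0.36;0.29 0.675 -0.043 0.08 0.41 0.768 0.36;0.29 0.675 -0.043 0.08 0.41 0.768 0.36;0.29 0.675 -0.043 0.08 0.41 0.768 0.36"}}

```text
clock: 15.57
tcp_pos: [0.3849, 0.2671, 0.2267]
orientation: [-0.005, 0.258, 0.966, -0.001]
wrist_force: [-0.4, -0.4, -0.2]
opening: 0.0593
grip_force: 0.0
```

```bash
python3 look.py; python3 pick.py .388 .267; python3 -c "
from h import *
print(cur()[0])"
```

```text
859 [0.4376 0.3745 0.0613] [231. 226. 225.]
844 [0.32   0.1563 0.0616] [237. 153.  19.]
811 [0.3874 0.267  0.0615] [ 39. 127.  66.]
-0.0042 0.0033 -0.0059 -0.0070 -0.0155 -0.0006 rows>=0.1
-0.0063 0.0043 0.2541 -0.0070 -0.0155 -0.0006 rows>=3.1
-0.0076 0.0049 0.4141 -0.0070 -0.0155 -0.0006 rows>=1.9
15.6167
[0.38532683 0.2666053  0.22707462]
```

Request:
{"fn": "servo_tool", "kwargs": {"series": "-0.005 0.004 0.07 -0.007 -0.015 0 0.36;-0.005 0.004 0.14 -0.007 -0.015 0 0.36;-0.005 0.004 0.21 -0.007 -0.015 0 0.36;-0.006 0.004 0.28 -0.007 -0.015 0 0.36;-0.006 0.004 0.34 -0.007 -0.015 0 0.36;-0.006 0.004 0.38 -0.007 -0.015 0 0.36;-0.007 0.004 0.41 -0.007 -0.015 0 0.36;-0.007 0.004 0.414 -0.007 -0.015 0 0.36;-0.007 0.004 0.414 -0.007 -0.015 0 -0.5;-0.007 0.004 0.414 -0.007 -0.015 0 -0.5;-0.007 0.004 0.414 -0.007 -0.015 0 -0.5;-0.007 0.004 0.414 -0.007 -0.015 0 -0.5;-0.007 0.004 0.414 -0.007 -0.015 0 -0.5;-0.007 0.004 0.414 -0.007 -0.015 0 -0.5"}}

```text
clock: 16.78
tcp_pos: [0.389, 0.2683, 0.0223]
orientation: [0.001, 0.259, 0.966, 0.001]
wrist_force: [-0.4, -2.6, 7.0]
opening: 0.0376
grip_force: 25.0
```

```bash
python3 place.py 1; python3 -c "
from h import *
print(cur()[0])"
```

```text
deck coords [-0.186   0.2428 -0.0296]
-0.0009 0.0014 -0.4000 0.0000 0.0000 0.0000 rows>=4.8
-0.4682 -0.3273 -0.3723 -0.0750 -0.3901 -0.7678 rows>=6.9
-0.5004 -0.3140 -0.2060 -0.0750 -0.3901 -0.7678 rows>=2.0
-0.5061 -0.3117 -0.1766 -0.0750 -0.3901 -0.7678 rows>=0.4
-0.4568 -0.3320 -0.4311 -0.0750 -0.3901 -0.7678 rows>=3.1
0.03757657960894828 16.7833 [-0.44350889 -2.60229463  6.9842624 ]
[0.389039   0.26830492 0.02225273]
```

Request:
{"fn": "servo_tool", "kwargs": {"series": "0 0 -0.1 0 0 0 -0.5;0 0 -0.2 0 0 0 -0.5;0 0 -0.3 0 0 0 -0.5;0 0 -0.4 0 0 0 -0.5;-0.05 -0.03 -0.4 0 -0.04 -0.08 -0.5;-0.1 -0.07 -0.4 -0.02 -0.08 -0.16 -0.5;-0.15 -0.1 -0.4 -0.03 -0.12 -0.24 -0.5;-0.2 -0.14 -0.4 -0.04 -0.16 -0.32 -0.5;-0.26 -0.18 -0.4 -0.05 -0.2 -0.4 -0.5;-0.31 -0.22 -0.4 -0.06 -0.25 -0.5 -0.5;-0.36 -0.25 -0.4 -0.07 -0.3 -0.6 -0.5;-0.42 -0.29 -0.39 -0.075 -0.35 -0.7 -0.5;-0.468 -0.327 -0.372 -0.075 -0.39 -0.768 -0.5;-0.468 -0.327 -0.372 -0.075 -0.39 -0.768 -0.5;-0.468 -0.327 -0.372 -0.075 -0.39 -0.768 -0.5;-0.468 -0.327 -0.372 -0.075 -0.39 -0.768 -0.5"}}

```text
clock: 18.12
tcp_pos: [0.5078, 0.0097, 0.2066]
orientation: [0.103, 0.06, 0.993, -0.006]
wrist_force: [-0.2, 0.9, -3.2]
opening: 0.0374
grip_force: 25.0
```

```bash
python3 place.py 1
```

```text
deck coords [-0.002   0.0003  0.1197]
-0.0819 0.0000 -0.3915 0.0000 0.0000 0.0000 rows>=4.8
-0.0040 -0.0005 -0.0027 -0.0005 -0.0072 -0.0030 rows>=4.8
-0.0046 -0.0005 0.1673 -0.0005 -0.0072 -0.0030 rows>=2.0
-0.0047 -0.0005 0.1973 -0.0005 -0.0072 -0.0030 rows>=0.4
-0.0037 -0.0005 -0.0627 -0.0005 -0.0072 -0.0030 rows>=3.1
0.03739986560242466 18.1167 [-0.22089095  0.93475706 -3.1867041 ]
```

Request:
{"fn": "servo_tool", "kwargs": {"series": "-0.004 -0.001 0.08 0 -0.007 -0.003 -0.5;-0.004 -0.001 0.15 0 -0.007 -0.003 -0.5;-0.004 -0.001 0.175 0 -0.007 -0.003 -0.5;-0.004 -0.001 0.188 0 -0.007 -0.003 -0.5;-0.004 -0.001 0.188 0 -0.007 -0.003 -0.5;-0.004 -0.001 0.188 0 -0.007 -0.003 -0.5;-0.004 -0.001 0.188 0 -0.007 -0.003 -0.5"}}

```text
clock: 18.7
tcp_pos: [0.5308, 0.0067, 0.1167]
orientation: [0.106, 0.059, 0.993, -0.007]
wrist_force: [-0.0, 0.1, -4.0]
opening: 0.0376
grip_force: 25.0
```

```bash
python3 chk.py 1
```

```text
tcp deck [0.002  0.0001 0.0269] flange top 0.0133 (array([0.0017, 0.0001]), 126, np.float64(0.0001)) F [-0.   0.1 -4. ] [-0.02  0.22  0.11] 18.7
```

Request:
{"fn": "servo_tool", "kwargs": {"series": "0.002 0 0.005 0 0 0 -0.5;0.002 0 0.009 0 0 0 -0.5;0.002 0 0.011 0 0 0 -0.5;0.002 0 0.012 0 0 0 -0.5;0.002 0 0.012 0 0 0 -0.5;0.002 0 0.012 0 0 0 -0.5"}}

```text
clock: 19.25
tcp_pos: [0.5302, 0.0061, 0.1104]
orientation: [0.106, 0.059, 0.993, -0.007]
wrist_force: [-4.9, -0.4, 10.7]
opening: 0.0376
grip_force: 25.0
```

```bash
python3 chk.py 1
```

```text
tcp deck [ 0.0002 -0.0006  0.0209] flange top 0.0074 (array([ 0.0001, -0.0005]), 186, np.float64(0.0003)) F [-4.9 -0.4 10.7] [-0.04  0.15  0.06] 19.25
```

Request:
{"fn": "servo_tool", "kwargs": {"series": "0 0 -0.003 0 0 0 0.3;0 0 -0.003 0 0 0 0.3;0 0 -0.003 0 0 0 0.3;0 0 -0.003 0 0 0 0.3;0 0 -0.05 0 0 0 0.3;0 0 -0.12 0 0 0 0.3;0 0 -0.2 0 0 0 0.36;0 0 -0.26 0 0 0 0.36;0 0 -0.26 0 0 0 0.36"}}

```text
clock: 20.05
tcp_pos: [0.5061, 0.0093, 0.2426]
orientation: [0.11, 0.059, 0.992, -0.007]
wrist_force: [0.6, 0.2, 0.7]
opening: 0.0599
grip_force: 0.0
```

```bash
python3 topl.py; python3 pick.py .4380 .3745; python3 chk.py 1
```

```text
60 [0.7495 0.1808 0.0609] [170.  52.  51.]
61 [0.44   0.3748 0.0616] [239. 236. 234.]
0.2190 0.7093 -0.0290 0.0830 0.4128 0.7705 rows>=8.9
0.2755 0.7095 0.2248 0.0830 0.4128 0.7705 rows>=3.1
0.3102 0.7097 0.3809 0.0830 0.4128 0.7705 rows>=1.9
20.1
tcp deck [ 0.0026 -0.0004  0.1528] flange top 0.0074 (array([-0.0006, -0.0005]), 162, np.float64(0.0008)) F [ 0.3 -0.2 -0.5] [-0.03  0.52  0.08] 20.1
```

Request:
{"fn": "servo_tool", "kwargs": {"series": "0.03 0.1 -0.03 0.01 0.06 0.1 0.36;0.06 0.2 -0.03 0.02 0.12 0.2 0.36;0.09 0.3 -0.03 0.03 0.18 0.3 0.36;0.12 0.4 -0.03 0.04 0.24 0.4 0.36;0.15 0.5 -0.03 0.06 0.3 0.55 0.36;0.18 0.6 -0.03 0.07 0.36 0.7 0.36;0.22 0.71 -0.03 0.083 0.413 0.77 0.36;0.22 0.71 -0.03 0.083 0.413 0.77 0.36;0.22 0.71 -0.03 0.083 0.413 0.77 0.36;0.22 0.71 -0.03 0.083 0.413 0.77 0.36;0.22 0.71 -0.03 0.083 0.413 0.77 0.36;0.22 0.71 -0.03 0.083 0.413 0.77 0.36"}}

```text
clock: 21.15
tcp_pos: [0.4345, 0.3743, 0.2256]
orientation: [-0.005, 0.258, 0.966, -0.002]
wrist_force: [-0.5, 0.2, 0.4]
opening: 0.0597
grip_force: 0.0
```

```bash
python3 look.py; python3 pick.py .4380 .3745; python3 -c "
from h import *
print(cur()[0])"
```

```text
675 [0.5199 0.6242 0.062 ] [112. 116. 116.]
822 [0.4379 0.375  0.0614] [186. 182. 181.]
857 [0.3202 0.1562 0.0615] [228. 144.  14.]
-0.0048 0.0043 -0.0078 -0.0112 -0.0146 -0.0003 rows>=0.1
-0.0068 0.0059 0.2522 -0.0112 -0.0146 -0.0003 rows>=3.1
-0.0080 0.0068 0.4122 -0.0112 -0.0146 -0.0003 rows>=1.9
21.2
[0.4348116  0.37380366 0.22613656]
```

Request:
{"fn": "servo_tool", "kwargs": {"series": "-0.005 0.005 0.07 -0.011 -0.015 0 0.36;-0.005 0.005 0.14 -0.011 -0.015 0 0.36;-0.006 0.006 0.21 -0.011 -0.015 0 0.36;-0.006 0.006 0.28 -0.011 -0.015 0 0.36;-0.007 0.006 0.34 -0.011 -0.015 0 0.36;-0.007 0.006 0.38 -0.011 -0.015 0 0.36;-0.008 0.007 0.41 -0.011 -0.015 0 0.36;-0.008 0.007 0.412 -0.011 -0.015 0 0.36;-0.008 0.007 0.412 -0.011 -0.015 0 -0.5;-0.008 0.007 0.412 -0.011 -0.015 0 -0.5;-0.008 0.007 0.412 -0.011 -0.015 0 -0.5;-0.008 0.007 0.412 -0.011 -0.015 0 -0.5;-0.008 0.007 0.412 -0.011 -0.015 0 -0.5;-0.008 0.007 0.412 -0.011 -0.015 0 -0.5"}}

```text
clock: 22.37
tcp_pos: [0.4396, 0.3763, 0.0229]
orientation: [0.002, 0.259, 0.966, 0.002]
wrist_force: [-0.9, -3.1, 6.8]
opening: 0.0375
grip_force: 25.0
```

```bash
python3 place.py 0; python3 -c "
from h import *
print(cur()[0])"
```

```text
deck coords [-0.1493  0.2611 -0.0368]
-0.0009 0.0015 -0.4000 0.0000 0.0000 0.0000 rows>=4.8
-0.4139 -0.3901 -0.3714 -0.0745 -0.3897 -0.7677 rows>=6.8
-0.4461 -0.3768 -0.2050 -0.0745 -0.3897 -0.7677 rows>=2.0
-0.4518 -0.3745 -0.1756 -0.0745 -0.3897 -0.7677 rows>=0.4
-0.4026 -0.3948 -0.4301 -0.0745 -0.3897 -0.7677 rows>=3.1
0.037505142045460224 22.3667 [-0.9004681  -3.13992757  6.80491478]
[0.43961353 0.37628958 0.02291499]
```

Request:
{"fn": "servo_tool", "kwargs": {"series": "0 0 -0.1 0 0 0 -0.5;0 0 -0.2 0 0 0 -0.5;0 0 -0.3 0 0 0 -0.5;0 0 -0.4 0 0 0 -0.5;-0.05 -0.05 -0.4 0 -0.04 -0.08 -0.5;-0.1 -0.09 -0.4 -0.02 -0.08 -0.16 -0.5;-0.15 -0.14 -0.4 -0.03 -0.12 -0.24 -0.5;-0.2 -0.19 -0.4 -0.04 -0.16 -0.32 -0.5;-0.25 -0.24 -0.4 -0.05 -0.2 -0.4 -0.5;-0.3 -0.28 -0.4 -0.06 -0.25 -0.5 -0.5;-0.34 -0.32 -0.4 -0.07 -0.3 -0.6 -0.5;-0.38 -0.36 -0.39 -0.075 -0.35 -0.7 -0.5;-0.414 -0.39 -0.371 -0.075 -0.39 -0.768 -0.5;-0.414 -0.39 -0.371 -0.075 -0.39 -0.768 -0.5;-0.414 -0.39 -0.371 -0.075 -0.39 -0.768 -0.5;-0.414 -0.39 -0.371 -0.075 -0.39 -0.768 -0.5"}}

```text
clock: 23.7
tcp_pos: [0.5197, 0.104, 0.2066]
orientation: [0.103, 0.06, 0.993, -0.006]
wrist_force: [0.9, -0.1, -3.7]
opening: 0.0377
grip_force: 25.0
```

```bash
python3 place.py 0
```

```text
deck coords [-0.0014  0.0003  0.1196]
-0.0823 0.0002 -0.3914 0.0000 0.0000 0.0000 rows>=4.8
-0.0029 -0.0007 -0.0029 0.0002 -0.0050 -0.0027 rows>=4.8
-0.0033 -0.0007 0.1671 0.0002 -0.0050 -0.0027 rows>=2.0
-0.0034 -0.0007 0.1971 0.0002 -0.0050 -0.0027 rows>=0.4
-0.0027 -0.0007 -0.0629 0.0002 -0.0050 -0.0027 rows>=3.1
0.03765013821264092 23.7 [ 0.85560214 -0.14019747 -3.74593553]
```

Request:
{"fn": "servo_tool", "kwargs": {"series": "-0.003 -0.001 0.08 0 -0.005 -0.003 -0.5;-0.003 -0.001 0.15 0 -0.005 -0.003 -0.5;-0.003 -0.001 0.175 0 -0.005 -0.003 -0.5;-0.003 -0.001 0.188 0 -0.005 -0.003 -0.5;-0.003 -0.001 0.188 0 -0.005 -0.003 -0.5;-0.003 -0.001 0.188 0 -0.005 -0.003 -0.5;-0.003 -0.001 0.188 0 -0.005 -0.003 -0.5"}}

```text
clock: 24.28
tcp_pos: [0.5421, 0.1012, 0.1165]
orientation: [0.106, 0.059, 0.993, -0.006]
wrist_force: [-0.1, 0.4, -4.0]
opening: 0.0374
grip_force: 25.0
```

```bash
python3 chk.py 0
```

```text
tcp deck [0.0018 0.0003 0.0268] flange top 0.0124 (array([0.0016, 0.0003]), 150, np.float64(0.0001)) F [-0.1  0.4 -4. ] [0.03 0.21 0.1 ] 24.2833
```

Then lower onto the disc.

Request:
{"fn": "servo_tool", "kwargs": {"series": "0.002 0 0.005 0 0 0 -0.5;0.002 0 0.008 0 0 0 -0.5;0.002 0 0.01 0 0 0 -0.5;0.002 0 0.0105 0 0 0 -0.5;0.002 0 0.0105 0 0 0 -0.5;0.002 0 0.0105 0 0 0 -0.5"}}

```text
clock: 24.83
tcp_pos: [0.5412, 0.1006, 0.111]
orientation: [0.106, 0.059, 0.993, -0.006]
wrist_force: [-4.9, -0.1, 8.3]
opening: 0.0376
grip_force: 25.0
```

```bash
python3 chk.py 0
```

```text
tcp deck [-0.0001 -0.0005  0.0216] flange top 0.0073 (array([-0.0001, -0.0003]), 183, np.float64(0.0003)) F [-4.9 -0.1  8.3] [-0.    0.13  0.06] 24.8333
```

Request:
{"fn": "servo_tool", "kwargs": {"series": "0 0 -0.003 0 0 0 0.3;0 0 -0.003 0 0 0 0.3;0 0 -0.003 0 0 0 0.3;0 0 -0.003 0 0 0 0.3;0 0 -0.05 0 0 0 0.3;0 0 -0.12 0 0 0 0.3;0 0 -0.2 0 0 0 0.36;0 0 -0.26 0 0 0 0.36;0 0 -0.26 0 0 0 0.36"}}

```text
clock: 25.63
tcp_pos: [0.5172, 0.1045, 0.2433]
orientation: [0.11, 0.059, 0.992, -0.006]
wrist_force: [1.1, -0.2, 1.1]
opening: 0.0596
grip_force: 0.0
```

```bash
python3 chk.py 0; python3 - <<'E'
from deck import *
R=down(160); p,_=cur()
rel([((.53,-.36,.33),R)])
E
```

```text
tcp deck [0.0037 0.0005 0.156 ] flange top 0.0074 (array([-0.0007, -0.0005]), 164, np.float64(0.0008)) F [ 1.1 -0.2  1.1] [0.12 0.66 0.07] 25.6333
-0.1725 -0.9185 -0.1459 0.0502 0.4153 0.4386 rows>=11.3
```

Request:
{"fn": "servo_tool", "kwargs": {"series": "0 -0.1 -0.15 0 0.05 0.1 0.36;-0.05 -0.3 -0.15 0.02 0.2 0.2 0.36;-0.1 -0.6 -0.15 0.04 0.35 0.3 0.36;-0.172 -0.918 -0.146 0.05 0.415 0.439 0.36;-0.172 -0.918 -0.146 0.05 0.415 0.439 0.36;-0.172 -0.918 -0.146 0.05 0.415 0.439 0.36;-0.172 -0.918 -0.146 0.05 0.415 0.439 0.36;-0.172 -0.918 -0.146 0.05 0.415 0.439 0.36;-0.172 -0.918 -0.146 0.05 0.415 0.439 0.36;-0.172 -0.918 -0.146 0.05 0.415 0.439 0.36;-0.172 -0.918 -0.146 0.05 0.415 0.439 0.36;-0.172 -0.918 -0.146 0.05 0.415 0.439 0.36;-0.172 -0.918 -0.146 0.05 0.415 0.439 0.36;-0.172 -0.918 -0.146 0.05 0.415 0.439 0.36;-0.172 -0.918 -0.146 0.05 0.415 0.439 0.36;-0.172 -0.918 -0.146 0.05 0.415 0.439 0.36"}}

```text
clock: 27.02
tcp_pos: [0.5279, -0.3585, 0.3254]
orientation: [-0.004, 0.173, 0.985, -0.0]
wrist_force: [0.7, 0.7, -0.3]
opening: 0.0597
grip_force: 0.0
```

```bash
python3 - <<'E'
from deck import *
import pickle
s=sense(); print(cur(s)[0],s["joint_positions"].round(2),s["clock"])
f=grab_frame("wrist"); pickle.dump(f,open("drv.pkl","wb")); P,im,hsv=meas(f); save(f,"w5.png",None,1.3)
m=(abs(P[...,0]-.46)<.05)&(abs(P[...,1]+.372)<.05)
t=m&(P[...,2]>.163)&(P[...,2]<.178); vs,us=np.nonzero(t); q=P[t]
print("handle top",t.sum(),us.mean(),vs.mean(),q.mean(0),np.median(q[:,2])); r=cv2.minAreaRect((q[:,:2]*1000).astype(np.float32)); print(r)
t=m&(abs(P[...,2]-.1)<.006); q=P[t]; r=cv2.minAreaRect((q[:,:2]*1000).astype(np.float32)); print("plate",np.median(q[:,2]),t.sum(),r)
E
```

```text
[ 0.52787023 -0.3584747   0.32542652] [-0.7   0.35  1.27 -0.    1.53 -1.92] 27.0167
handle top 611 219.48445171849428 125.95908346972176 [ 0.45792107 -0.37558328  0.17172239] 0.1720000808297356
((457.9556579589844, -376.2274475097656), (22.42399024963379, 30.175363540649414), 79.1154556274414)
plate 0.10033534876360597 2165 ((459.40557861328125, -376.9306640625), (70.1196517944336, 70.14370727539062), 71.55321502685547)
```

View pics/w5.png

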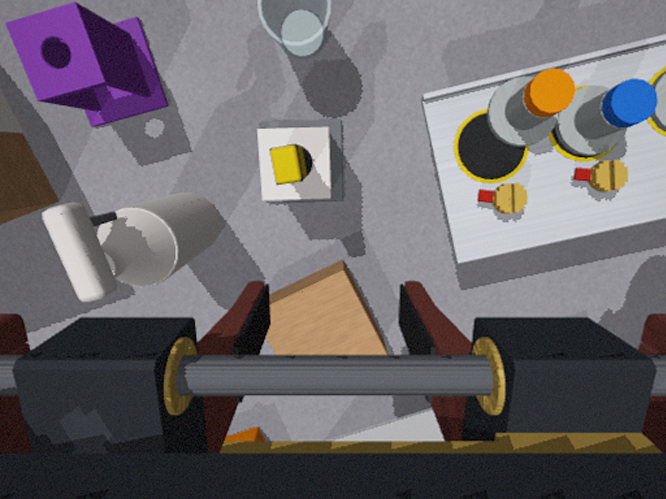

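```bash
python3 - <<'E'
from deck import *
import pickle
f=pickle.load(open("drv.pkl","rb")); P,im,hsv=meas(f); x=np.load("deck.npy"); o,M=pose(x)
Q=(P-st(x,3))@M; l,n=label((Q[...,2]>.055)&(Q[...,2]<.068)&(abs(Q[...,0])<.1)&(Q[...,1]>-.1)&(Q[...,1]<.35))
for i in range(1,n+1):
    q=Q[l==i]
    if len(q)>100: print(len(q),((q.min(0)+q.max(0))/2).round(4),np.median(q[:,2]).round(4),im[l==i].mean(0).round())
f=grab_frame("top"); P,im,hsv=meas(f); Q=(P-st(x,3)-[.0027,-.0033,0])@M; l,n=label((Q[...,2]>.05)&(Q[...,2]<.07)&(abs(Q[...,0])<.1)&(Q[...,1]>-.1)&(Q[...,1]<.35))
for i in range(1,n+1):
    q=Q[l==i]
    if len(q)>30: print("top",len(q),q.mean(0).round(4),im[l==i].mean(0).round())
save(f,"t3.png",(200,140,400,260),3.2)
E
```

```text
1031 [-0.026   0.0346  0.0594] 0.0611 [209. 130.  14.]
1092 [-0.0016  0.0976  0.0594] 0.0611 [ 34. 100. 187.]
top 80 [0.0007 0.2854 0.0605] [190. 183. 179.]
top 79 [0.0014 0.1911 0.0602] [ 98. 203. 122.]
top 81 [-0.0002  0.0997  0.0596] [ 95. 147. 238.]
top 76 [-0.0246  0.0362  0.0605] [247. 183.  95.]
```

View pics/t3.png

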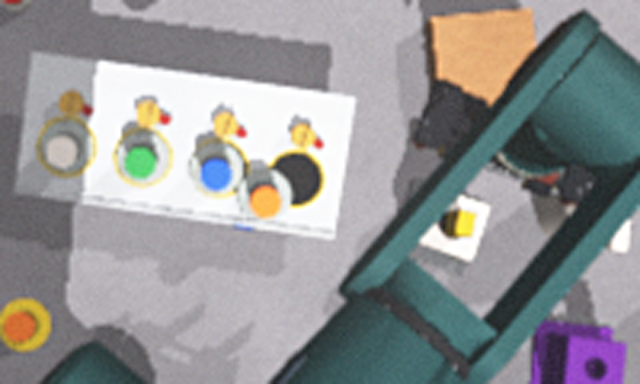

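```bash
python3 - <<'E'
from deck import *
x=np.load("deck.npy"); o,M=pose(x); R=deckR(180,x[3],x[4])
rel([(st(x,3)+M@[-.026,.0346,h],R) for h in (.16,.12)])
E
```

```text
0.2797 0.3610 0.1714 -0.0492 -0.4140 -0.4338 rows>=5.8
0.2629 0.3650 0.2495 -0.0492 -0.4140 -0.4338 rows>=1.0
```

Request:
{"fn": "servo_tool", "kwargs": {"series": "0.04 0.06 0.03 0 -0.06 -0.06 0.1;0.08 0.12 0.06 0 -0.12 -0.12 0.1;0.14 0.18 0.09 -0.02 -0.2 -0.2 0.1;0.2 0.25 0.12 -0.03 -0.3 -0.3 0.1;0.25 0.31 0.15 -0.04 -0.38 -0.38 0.1;0.28 0.361 0.171 -0.05 -0.414 -0.434 0.1;0.28 0.361 0.171 -0.05 -0.414 -0.434 0.1;0.28 0.361 0.171 -0.05 -0.414 -0.434 0.1;0.28 0.361 0.171 -0.05 -0.414 -0.434 0.1"}}

```text
clock: 27.87
tcp_pos: [0.4585, -0.1423, 0.2424]
orientation: [0.106, 0.059, 0.993, -0.007]
wrist_force: [1.0, -0.6, 0.1]
opening: 0.048
grip_force: 0.0
```

```bash
cat > jars.py <<'E'
from deck import *
x=np.load("deck.npy"); o,M=pose(x)
f=grab_frame("wrist"); P,im,hsv=meas(f)
Q=(P-st(x,3))@M; l,n=label((Q[...,2]>.055)&(Q[...,2]<.068)&(abs(Q[...,0])<.1)&(Q[...,1]>-.1)&(Q[...,1]<.35))
for i in range(1,n+1):
    q=Q[l==i]
    if len(q)>150: print(len(q),((q.min(0)+q.max(0))/2).round(4),np.median(q[:,2]).round(4),im[l==i].mean(0).round())
def circ(c0):
    r=np.hypot(Q[...,0]-c0[0],Q[...,1]-c0[1]); m=((Q[...,2]>.0045)&(Q[...,2]<.0095)&(r<.037)&(r>.024)).astype(np.uint8)
    ct=np.vstack(cv2.findContours(m,0,1)[0])[:,0]; e=Q[ct[:,1],ct[:,0]][:,:2]; e=e[np.hypot(*(e-c0).T)>.029]
    s=least_squares(lambda c:np.hypot(*(e-c).T)-.034,c0,loss='soft_l1',f_scale=.0005); return s.x.round(4),len(e)
import sys
for a in sys.argv[1:]: print("flange",circ(np.array([float(b) for b in a.split(",")])))
s=sense(); print("tcp",(M.T@(cur(s)[0]-st(x,3))).round(4),s["clock"],s["wrist_force"].round(1))
E
python3 jars.py -.026,.0346 0,.0976; python3 - <<'E'
from deck import *
x=np.load("deck.npy"); o,M=pose(x); R=deckR(180,x[3],x[4])
rel([(st(x,3)+M@[-.026,.0346,h],R) for h in (.08,.022)])
E
```

```text
1242 [-0.0268  0.0344  0.0594] 0.0613 [223. 142.  15.]
1046 [-0.0022  0.0976  0.0592] 0.0612 [ 37. 110. 202.]
1258 [-0.0006  0.1894  0.0595] 0.0612 [ 40. 152.  76.]
477 [-0.0006  0.2727  0.059 ] 0.0609 [177. 175. 173.]
flange (array([-0.0267,  0.0352]), 197)
flange (array([-0.0014,  0.0976]), 128)
tcp [-0.0237  0.0326  0.1612] 27.9167 [ 0.8 -0.2 -0.1]
0.0052 0.0043 0.1623 -0.0035 0.0066 -0.0007 rows>=1.9
0.0056 0.0045 0.2783 -0.0035 0.0066 -0.0007 rows>=1.4
```

Request:
{"fn": "servo_tool", "kwargs": {"series": "0.006 0.004 0.08 -0.003 0.007 0 0.1;0.006 0.004 0.15 -0.003 0.007 0 0.1;0.006 0.004 0.2 -0.003 0.007 0 0.1;0.006 0.004 0.24 -0.003 0.007 0 0.1;0.006 0.004 0.27 -0.003 0.007 0 0.1;0.006 0.004 0.278 -0.003 0.007 0 0.1;0.006 0.004 0.278 -0.003 0.007 0 0.1;0.006 0.004 0.278 -0.003 0.007 0 -0.5;0.006 0.004 0.278 -0.003 0.007 0 -0.5;0.006 0.004 0.278 -0.003 0.007 0 -0.5;0.006 0.004 0.278 -0.003 0.007 0 -0.5;0.006 0.004 0.278 -0.003 0.007 0 -0.5;0.006 0.004 0.278 -0.003 0.007 0 -0.5"}}

```text
clock: 29.0
tcp_pos: [0.4845, -0.1442, 0.1059]
orientation: [0.104, 0.06, 0.993, -0.006]
wrist_force: [-2.8, -1.2, 7.1]
opening: 0.0374
grip_force: 25.0
```

```bash
python3 jars.py -.026,.0346; python3 - <<'E'
from deck import *
x=np.load("deck.npy"); o,M=pose(x); R=deckR(180,x[3],x[4])
a=M.T@(cur()[0]-st(x,3))
rel([(st(x,3)+M@q,R) for q in ([a[0],a[1],.07],[0,0,.07],[0,0,.028])])
E
```

```text
3632 [-0.0353  0.0349  0.0615] 0.0613 [151.  87.  13.]
flange (array([-0.0268,  0.0348]), 197)
tcp [-0.0276  0.0347  0.0221] 29.05 [-2.7 -0.6  6.7]
0.0001 0.0000 -0.0958 0.0002 -0.0020 -0.0020 rows>=1.1
-0.0551 -0.0693 -0.0959 0.0002 -0.0020 -0.0020 rows>=1.1
-0.0552 -0.0693 -0.0119 0.0002 -0.0020 -0.0020 rows>=1.0
```

Request:
{"fn": "servo_tool", "kwargs": {"series": "0 0 -0.03 0 0 0 -0.5;0 0 -0.06 0 0 0 -0.5;0 0 -0.09 0 0 0 -0.5;-0.03 -0.04 -0.09 0 -0.002 0 -0.5;-0.054 -0.07 -0.09 0 -0.002 0 -0.5;-0.054 -0.07 -0.06 0 -0.002 0 -0.5;-0.054 -0.07 -0.03 0 -0.002 0 -0.5;-0.054 -0.07 -0.012 0 -0.002 0 -0.5;-0.054 -0.07 -0.012 0 -0.002 0 -0.5;-0.054 -0.07 -0.012 0 -0.002 0 -0.5;-0.054 -0.07 -0.012 0 -0.002 0 -0.5"}}

```text
clock: 29.97
tcp_pos: [0.5045, -0.1813, 0.1164]
orientation: [0.104, 0.06, 0.993, -0.006]
wrist_force: [0.6, -0.5, -3.1]
opening: 0.0377
grip_force: 25.0
```

```bash
python3 chk.py 3
```

```text
tcp deck [-0.0016  0.0003  0.0274] flange top 0.0125 (array([-0.0004,  0.0005]), 147, np.float64(0.0001)) F [ 0.6 -0.5 -3.1] [ 0.07 -0.12 -0.06] 29.9667
```

Request:
{"fn": "servo_tool", "kwargs": {"series": "-0.001 -0.001 0.005 0 0 0 -0.5;-0.001 -0.001 0.008 0 0 0 -0.5;-0.001 -0.001 0.0105 0 0 0 -0.5;-0.001 -0.001 0.011 0 0 0 -0.5;-0.001 -0.001 0.011 0 0 0 -0.5;-0.001 -0.001 0.011 0 0 0 -0.5"}}

```text
clock: 30.52
tcp_pos: [0.5065, -0.1823, 0.1115]
orientation: [0.104, 0.06, 0.993, -0.006]
wrist_force: [-1.8, 1.0, 5.7]
opening: 0.0377
grip_force: 25.0
```

```bash
python3 chk.py 3
```

```text
tcp deck [-0.0006 -0.0005  0.0221] flange top 0.0073 (array([ 0.0008, -0.0003]), 173, np.float64(0.0003)) F [-1.8  1.   5.7] [ 0.05 -0.06 -0.07] 30.5167
```

Request:
{"fn": "servo_tool", "kwargs": {"series": "0 0 -0.002 0 0 0 0.2;0 0 -0.002 0 0 0 0.2;0 0 -0.002 0 0 0 0.2;0 0 -0.06 0 0 0 0.2;0 0 -0.12 0 0 0 0.2;0 0 -0.17 0 0 0 0.2;0 0.08 -0.17 0 0 0 0.2;0 0.15 -0.17 0 0 0 0.2;0 0.19 -0.17 0 0 0 0.2;0 0.19 -0.17 0 0 0 0.2;0 0.19 -0.1 0 0 0 0.2;0 0.19 -0.05 0 0 0 0.2;0 0.19 -0.005 0 0 0 0.2;0 0.19 -0.005 0 0 0 0.2;0 0.19 -0.005 0 0 0 0.2"}}

```text
clock: 31.82
tcp_pos: [0.5164, -0.0881, 0.1125]
orientation: [0.102, 0.06, 0.993, -0.005]
wrist_force: [0.1, 0.1, -0.0]
opening: 0.0526
grip_force: 0.0
```

Request:
{"fn": "servo_tool", "kwargs": {"series": "0 0 0 0 0 0 0.1;0 0 0 0 0 0 0;0 0 0 0 0 0 -0.1;0 0 0 0 0 0 -0.2;0 0 0 0 0 0 -0.2;0 0 0 0 0 0 -0.2;0 0 0 0 0 0 -0.2", "newtons": 8}}

```text
clock: 32.4
tcp_pos: [0.5176, -0.0878, 0.1147]
orientation: [0.104, 0.06, 0.993, -0.006]
wrist_force: [-3.5, 1.8, 7.7]
opening: 0.0377
grip_force: 8.0
```

```bash
python3 chk.py 2; python3 jars.py
```

```text
tcp deck [-0.0002 -0.0003  0.0253] flange top 0.0074 (array([-0.0019, -0.0001]), 177, np.float64(0.0002)) F [-3.5  1.8  7.7] [ 0.06 -0.02 -0.07] 32.4
4141 [-0.0072  0.0948  0.0615] 0.0613 [ 30.  73. 138.]
2758 [-0.0076  0.1903  0.0593] 0.0612 [ 30. 126.  60.]
2634 [-0.0074 -0.0011  0.0591] 0.0612 [201. 125.  14.]
tcp [-0.0002  0.0946  0.0253] 32.5 [-2.5  2.9  6.9]
```

Request:
{"fn": "servo_tool", "kwargs": {"series": "0 0 0 0 0 0 0.2;0 0 0 0 0 0 0.2;0 0 0 0 0 0 0.2;0 0 -0.06 0 0 0 0.2;0 0 -0.14 0 0 0 0.2;0 0 -0.22 0 0 0 0.2;0 0 -0.28 0 0 0 0.2;0 0 -0.28 0 0 0 0.2"}}

```text
clock: 33.17
tcp_pos: [0.4913, -0.0857, 0.257]
orientation: [0.109, 0.06, 0.992, -0.007]
wrist_force: [-0.0, 0.2, 1.3]
opening: 0.0527
grip_force: 0.0
```

```bash
python3 - <<'E'
from deck import *
R=down(169); rel([((.459,-.3765,.26),R)])
E
for k in 0 1 2 3; do python3 chk.py $k; done
```

```text
-0.0070 -0.5851 -0.0039 0.0124 0.4172 0.1356 rows>=7.0
tcp deck [ 0.0036 -0.1914  0.1699] flange top 0.0073 (array([-0.0007, -0.0008]), 145, np.float64(0.0006)) F [-0.   0.2  1.3] [-0.08  0.49 -0.04] 33.1667
tcp deck [ 0.0022 -0.0962  0.1674] flange top 0.0073 (array([-0.0004, -0.0006]), 138, np.float64(0.0006)) F [ 0.1  0.3 -0.3] [-0.04  0.31 -0.05] 33.2167
tcp deck [ 0.0005 -0.0009  0.1654] flange top 0.0073 (array([-0.0025, -0.0003]), 157, np.float64(0.0009)) F [ 0.9 -0.4 -0.1] [ 0.01  0.08 -0.07] 33.2667
tcp deck [-0.0008  0.0944  0.1641] flange top 0.0073 (array([ 0.0003, -0.0005]), 140, np.float64(0.0007)) F [-0.2 -0.2  0. ] [ 0.05 -0.1  -0.07] 33.3167
```

Request:
{"fn": "servo_tool", "kwargs": {"series": "0 -0.08 0 0 0.06 0.02 0.2;0 -0.16 0 0 0.12 0.04 0.2;0 -0.24 0 0 0.18 0.06 0.2;0 -0.33 0 0.01 0.24 0.08 0.2;0 -0.42 0 0.01 0.3 0.1 0.2;-0.007 -0.5 0 0.01 0.36 0.12 0.2;-0.007 -0.585 -0.004 0.012 0.417 0.136 0.2;-0.007 -0.585 -0.004 0.012 0.417 0.136 0.2;-0.007 -0.585 -0.004 0.012 0.417 0.136 0.2;-0.007 -0.585 -0.004 0.012 0.417 0.136 0.2;-0.007 -0.585 -0.004 0.012 0.417 0.136 0.2"}}

```text
clock: 34.28
tcp_pos: [0.4557, -0.3732, 0.2514]
orientation: [-0.006, 0.096, 0.995, 0.003]
wrist_force: [-0.3, -0.7, -0.0]
opening: 0.0528
grip_force: 0.0
```

```bash
python3 - <<'E'
from deck import *
f=grab_frame("wrist"); P,im,hsv=meas(f); s=sense(); print(cur(s)[0],s["joint_positions"].round(2))
m=(abs(P[...,0]-.46)<.05)&(abs(P[...,1]+.372)<.05)
t=m&(P[...,2]>.169)&(P[...,2]<.176); q=P[t]; print("top",t.sum(),np.median(q[:,2]),cv2.minAreaRect((q[:,:2]*1000).astype(np.float32)))
t=m&(abs(P[...,2]-.1)<.005); q=P[t]; print("plate",t.sum(),cv2.minAreaRect((q[:,:2]*1000).astype(np.float32)))
rel([((.459,-.3765,.13),down(169)),((.459,-.3765,.115),down(169))])
E
```

```text
[ 0.45582551 -0.37312977  0.251882  ] [-0.8   0.33  1.49 -0.    1.34 -2.18]
top 810 0.1721876003787728 ((457.66461181640625, -376.2507019042969), (21.33712387084961, 29.802274703979492), 78.41022491455078)
plate 2675 ((459.36785888671875, -376.82745361328125), (70.04869079589844, 70.25003051757812), 71.59231567382812)
-0.0105 -0.0063 0.2436 0.0073 -0.0231 0.0020 rows>=2.9
-0.0108 -0.0065 0.2736 0.0073 -0.0231 0.0020 rows>=0.4
```

Request:
{"fn": "servo_tool", "kwargs": {"series": "-0.009 -0.006 0.07 0.007 -0.02 0 0.2;-0.009 -0.006 0.14 0.007 -0.02 0 0.2;-0.009 -0.006 0.2 0.007 -0.02 0 0.2;-0.009 -0.006 0.24 0.007 -0.02 0 0.2;-0.009 -0.006 0.265 0.007 -0.02 0 0.2;-0.009 -0.006 0.274 0.007 -0.02 0 0.2;-0.009 -0.006 0.274 0.007 -0.02 0 0.2;-0.009 -0.006 0.274 0.007 -0.02 0 0;-0.009 -0.006 0.274 0.007 -0.02 0 -0.3;-0.009 -0.006 0.274 0.007 -0.02 0 -0.8;-0.009 -0.006 0.274 0.007 -0.02 0 -0.8;-0.009 -0.006 0.274 0.007 -0.02 0 -0.8;-0.009 -0.006 0.274 0.007 -0.02 0 -0.8;-0.009 -0.006 0.274 0.007 -0.02 0 -0.8", "newtons": 50}}

```text
clock: 35.5
tcp_pos: [0.459, -0.3786, 0.1165]
orientation: [0.0, 0.096, 0.995, -0.001]
wrist_force: [0.0, 2.4, 5.4]
opening: 0.022
grip_force: 50.0
```

```bash
python3 - <<'E'
from deck import *
s=sense(); p,R=cur(s); print(p,R.as_euler('zyx',degrees=True).round(2),s["opening"],s["wrist_force"].round(1),s["ft_torque"].round(2)); np.save("grasp.npy",np.r_[p,R.as_quat()])
E
```

```text
[ 0.45901107 -0.37860959  0.11645318] [-1.6898e+02  3.0000e-02  1.7989e+02] 0.02195378822163233 [0.  2.4 5.4] [ 0.49 -0.14 -0.02]
```

Request:
{"fn": "servo_tool", "kwargs": {"series": "0 0 -0.06 0 0 0 -0.8;0 0 -0.13 0 0 0 -0.8;0 0 -0.2 0 0 0 -0.8;0 0 -0.27 0 0 0 -0.8;0 0 -0.34 0 0 0 -0.8;0 0 -0.4 0 0 0 -0.8;0 0 -0.42 0 0 0 -0.8;0 0 -0.42 0 0 0 -0.8"}}

```text
clock: 36.17
tcp_pos: [0.4597, -0.3794, 0.3283]
orientation: [0.002, 0.096, 0.995, -0.003]
wrist_force: [-0.2, -0.1, -2.6]
opening: 0.022
grip_force: 50.0
```

```bash
cat >> deck.py <<'E'
def slots(f,x,ks=range(4)):
    "slot centre line on the head's top face, deck coords about nominal head centre; angle cw from upslope"
    o,M=pose(x); out={}
    N=241; g=np.linspace(-.024,.024,N)
    for k in ks:
        h=hd(x,k); X,Y=np.meshgrid(g,g,indexing='ij'); W=h+np.stack([X,Y,0*X],-1)@M.T; uv=proj(f,W).astype(np.float32)
        I=cv2.remap(f["img"],uv[...,0],uv[...,1],cv2.INTER_CUBIC); out[k]=I
    return out
E
python3 - <<'E'
from deck import *
import pickle
x=np.load("deck.npy"); f=pickle.load(open("w1.pkl","rb")); o=slots(f,x)
g=grab_frame("wrist"); pickle.dump(g,open("drv2.pkl","wb"))
a=np.hstack([o[k][::-1,::-1] for k in range(4)])[:,:,::-1]   # up = upslope, left=+y
b=cv2.resize(g["img"][:,:,::-1],None,fx=.78*1.0,fy=.78*1.0)
b=g["img"][100:384,100:412,::-1]; b=cv2.resize(b,None,fx=1.2,fy=1.2)
c=np.zeros((200+b.shape[0],800,3),np.uint8); c[:200]=cv2.resize(a,(800,200)); c[200:,:b.shape[1]]=b
cv2.imwrite("pics/s1.png",c); print(c.shape,cur()[0])
E
```

```text
(541, 800, 3) [ 0.45883724 -0.37842969  0.32561724]
```

View pics/s1.png

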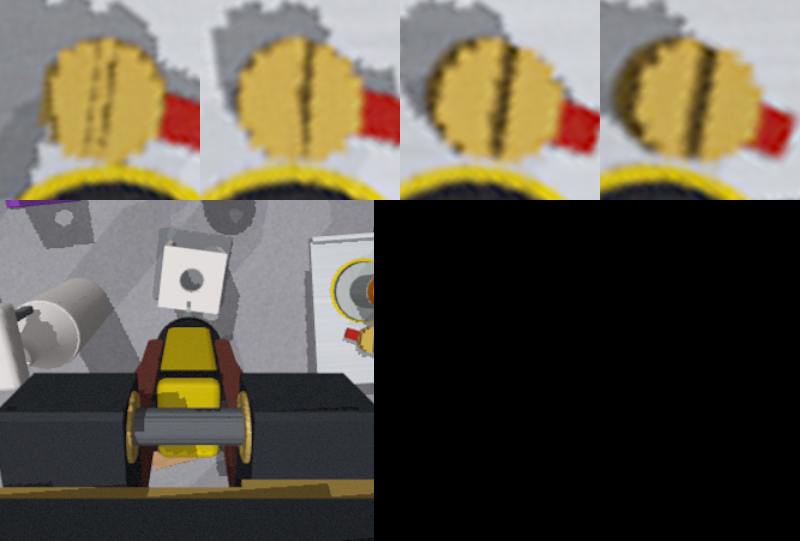

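```bash
cat > drv.py <<'E'
from deck import *
import sys
# drv.py k theta_deg gap_mm... : poses with tip above slot-top of place k
x=np.load("deck.npy"); o,M=pose(x); k=int(sys.argv[1]); th=float(sys.argv[2]); L=.0945
R=deckR(180-th,x[3],x[4]); rel([(hd(x,k)+M[:,2]*(L+float(g)/1000),R) for g in sys.argv[3:]])
s=sense(); p,Rc=cur(s); a=M.T@(p-hd(x,k)); e=(deckR(180,x[3],x[4])*Rc.inv()).apply([0,0,0]); v=M.T@Rc.as_matrix()
print("tcp in slot frame mm",(a*1000).round(2),"gap",round((a[2]-L)*1000,2),"theta",round(-np.degrees(np.arctan2(-v[1,0],-v[0,0])),2),"toolz",v[:,2].round(4),"F deck",(M.T@s["wrist_force"]).round(1),"T",(M.T@s["ft_torque"]).round(2),s["clock"])
E
python3 drv.py 3 8 60 20
```

```text
-0.0643 0.4078 0.0998 -0.0468 -0.3972 0.1284 rows>=5.1
-0.0809 0.4092 0.1781 -0.0468 -0.3972 0.1284 rows>=1.0
tcp in slot frame mm [ -35.32 -200.91  213.51] gap 119.01 theta 4.24 toolz [-0.2078 -0.0024 -0.9782] F deck [ 0.7  0.5 -2.2] T [ 0.1  -0.11 -0.04] 36.2167
```

Request:
{"fn": "servo_tool", "kwargs": {"series": "0 0.05 0 0 -0.06 0.02 -0.8;-0.02 0.12 0 0 -0.12 0.04 -0.8;-0.03 0.2 0.02 -0.01 -0.2 0.06 -0.8;-0.05 0.28 0.05 -0.03 -0.28 0.09 -0.8;-0.06 0.35 0.08 -0.04 -0.35 0.11 -0.8;-0.064 0.408 0.1 -0.047 -0.397 0.128 -0.8;-0.064 0.408 0.1 -0.047 -0.397 0.128 -0.8;-0.064 0.408 0.1 -0.047 -0.397 0.128 -0.8;-0.08 0.409 0.178 -0.047 -0.397 0.128 -0.8;-0.08 0.409 0.178 -0.047 -0.397 0.128 -0.8;-0.08 0.409 0.178 -0.047 -0.397 0.128 -0.8;-0.08 0.409 0.178 -0.047 -0.397 0.128 -0.8"}}

```text
clock: 37.22
tcp_pos: [0.5368, -0.1862, 0.2362]
orientation: [0.104, 0.129, 0.986, 0.001]
wrist_force: [-0.5, 0.1, -1.8]
opening: 0.0217
grip_force: 50.0
```

```bash
python3 drv.py 3 8 10 5; python3 - <<'E'
from deck import *
import pickle
x=np.load("deck.npy"); f=grab_frame("wrist"); pickle.dump(f,open("d1.pkl","wb")); p,R=cur()
print("head px",proj(f,hd(x,3)),"tip px pred",proj(f,p+R.apply([0,0,.0945])))
u,v=proj(f,hd(x,3)).astype(int); save(f,"d1.png",(u-70,v-60,u+70,v+50),5)
E
```

```text
-0.0012 0.0017 0.0205 0.0010 -0.0042 -0.0016 rows>=0.2
-0.0012 0.0017 0.0305 0.0010 -0.0042 -0.0016 rows>=0.1
tcp in slot frame mm [ -0.69  -0.75 114.74] gap 20.24 theta 8.05 toolz [-2.1e-03  8.0e-04 -1.0e+00] F deck [-0.9  0.  -1.7] T [ 0.04  0.03 -0.03] 37.2167
head px [257.4122977  188.99804626] tip px pred [256.54808194 194.76973013]
```

View pics/d1.png

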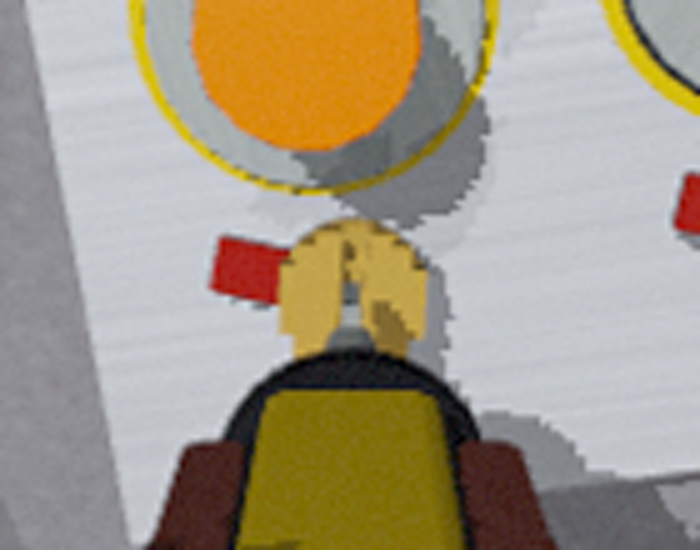

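```bash
cat > drv.py <<'E'
from deck import *
import sys
# drv.py k theta:gap_mm ... : poses with the tip on the axis of slot k, gap above slot top
x=np.load("deck.npy"); o,M=pose(x); k=int(sys.argv[1]); T=np.array([.001,.00065,.0945])
def tgt(th,g): R=deckR(180-th,x[3],x[4]); return hd(x,k)+M[:,2]*g/1000-R.apply(T),R
rel([tgt(*map(float,a.split(":"))) for a in sys.argv[2:]])
s=sense(); p,Rc=cur(s); a=M.T@(p+Rc.apply(T)-hd(x,k)); v=M.T@Rc.as_matrix()
print("tip in slot frame mm",(a*1000).round(2),"theta",round(-np.degrees(np.arctan2(-v[1,0],-v[0,0])),2),"toolz",v[:2,2].round(4),"F deck",(M.T@s["wrist_force"]).round(1),"T",(M.T@s["ft_torque"]).round(2),s["clock"])
E
python3 drv.py 3 8:5 8:1 8:-2
```

```text
-0.0017 0.0004 0.0319 0.0003 -0.0007 -0.0014 rows>=0.4
-0.0017 0.0004 0.0399 0.0003 -0.0007 -0.0014 rows>=0.1
-0.0017 0.0004 0.0459 0.0003 -0.0007 -0.0014 rows>=0.1
tip in slot frame mm [-0.88 -0.07 20.97] theta 8.04 toolz [-0.0003  0.0002] F deck [-0.2  0.4 -2.1] T [-0.01  0.05  0.01] 37.2667
```

Request:
{"fn": "servo_tool", "kwargs": {"series": "-0.0015 0 0.015 0 0 0 -0.8;-0.0015 0 0.028 0 0 0 -0.8;-0.0015 0 0.034 0 0 0 -0.8;-0.0015 0 0.038 0 0 0 -0.8;-0.0015 0 0.042 0 0 0 -0.8;-0.0015 0 0.046 0 0 0 -0.8;-0.0015 0 0.046 0 0 0 -0.8;-0.0015 0 0.046 0 0 0 -0.8"}}

```text
clock: 37.93
tcp_pos: [0.5425, -0.186, 0.2141]
orientation: [0.104, 0.129, 0.986, 0.001]
wrist_force: [-0.8, -0.4, -2.4]
opening: 0.0221
grip_force: 50.0
```

```bash
python3 drv.py 3 8:-5.5
```

```text
-0.0017 -0.0017 0.0058 0.0013 -0.0020 0.0004 rows>=0.1
tip in slot frame mm [-0.84  1.02 -2.61] theta 7.99 toolz [-0.0009  0.0008] F deck [-1.2 -0.4 -2.2] T [0.02 0.07 0.01] 37.9333
```

Request:
{"fn": "servo_tool", "kwargs": {"series": "-0.0015 -0.001 0.002 0 0 0 -0.8;-0.0015 -0.001 0.004 0 0 0 -0.8;-0.0015 -0.001 0.006 0 0 0 -0.8;-0.0015 -0.001 0.006 0 0 0 -0.8"}}

```text
clock: 38.27
tcp_pos: [0.5436, -0.1867, 0.2111]
orientation: [0.104, 0.129, 0.986, 0.002]
wrist_force: [-0.3, 0.1, -1.7]
opening: 0.0217
grip_force: 50.0
```

```bash
python3 drv.py 3 35:-5.5 62:-5.5; python3 - <<'E'
from deck import *
x=np.load("deck.npy"); f=grab_frame("wrist")
u,v=proj(f,hd(x,3)).astype(int); save(f,"d2.png",(u-60,v-50,u+60,v+40),5)
E
```

```text
0.0004 -0.0015 -0.0005 0.0011 -0.0027 0.9001 rows>=3.8
0.0014 -0.0018 -0.0005 0.0004 -0.0029 1.8001 rows>=3.8
tip in slot frame mm [-0.27  0.47 -5.76] theta 8.0 toolz [-0.0011  0.001 ] F deck [-0.7  0.1 -1.6] T [ 0.07  0.02 -0.05] 38.2667
```

View pics/d2.png

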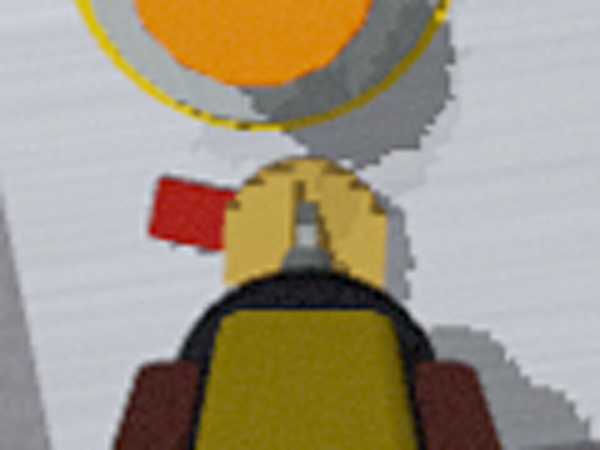

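Request:
{"fn": "servo_tool", "kwargs": {"series": "0 -0.001 0 0 0 0.22 -0.8;0 -0.001 0 0 0 0.44 -0.8;0 -0.001 0 0 0 0.66 -0.8;0 -0.001 0 0 0 0.88 -0.8;0 -0.001 0 0 0 0.93 -0.8"}}

```text
clock: 38.73
tcp_pos: [0.5436, -0.1872, 0.2113]
orientation: [0.101, 0.365, 0.925, 0.027]
wrist_force: [0.2, 0.2, -2.7]
opening: 0.0218
grip_force: 50.0
```

Request:
{"fn": "servo_tool", "kwargs": {"series": "0 0 0 0 0 0.22 -0.8;0 0 0 0 0 0.44 -0.8;0 0 0 0 0 0.66 -0.8;0 0 0 0 0 0.88 -0.8;0 0 0 0 0 0.93 -0.8;0 0 0 0 0 0.93 -0.8"}}

```text
clock: 39.23
tcp_pos: [0.5435, -0.1873, 0.2113]
orientation: [0.091, 0.575, 0.811, 0.05]
wrist_force: [-0.7, -0.5, -3.1]
opening: 0.022
grip_force: 50.0
```

```bash
python3 drv.py 3 80:-5.5 88:-5.5
```

```text
0.0008 -0.0022 -0.0002 -0.0014 -0.0019 0.5389 rows>=2.3
0.0011 -0.0024 -0.0002 -0.0015 -0.0019 0.8055 rows>=1.1
tip in slot frame mm [ 0.74  0.26 -5.6 ] theta 63.83 toolz [-0.001   0.0007] F deck [-1.3 -0.5 -2.9] T [-0.12  0.1   0.12] 39.2333
```

Request:
{"fn": "servo_tool", "kwargs": {"series": "0 -0.001 0 0 0 0.2 -0.8;0 -0.001 0 0 0 0.4 -0.8;0.001 -0.002 0 0 0 0.6 -0.8;0.001 -0.002 0 0 0 0.7 -0.8;0.001 -0.002 0 0 0 0.75 -0.8;0.001 -0.002 0 0 0 0.75 -0.8"}}

```text
clock: 39.73
tcp_pos: [0.5431, -0.1873, 0.2112]
orientation: [0.081, 0.722, 0.684, 0.067]
wrist_force: [1.4, -0.1, -4.2]
opening: 0.022
grip_force: 50.0
```

```bash
python3 drv.py 3 90:-5.5 94:-5.5
```

```text
0.0002 -0.0019 -0.0001 0.0007 -0.0013 0.1243 rows>=0.5
0.0003 -0.0020 -0.0001 0.0007 -0.0013 0.2576 rows>=0.6
tip in slot frame mm [ 0.91  0.06 -5.56] theta 86.27 toolz [0.0004 0.0007] F deck [ 0.5  0.1 -4.4] T [-0.03 -0.34  0.08] 39.7333
```

Not at the stop yet by the torque; keep turning in small steps.

Request:
{"fn": "servo_tool", "kwargs": {"series": "0 -0.001 0 0 0 0.06 -0.8;0 -0.001 0 0 0 0.12 -0.8;0 -0.001 0 0 0 0.12 -0.8;0 -0.001 0 0 0 0.12 -0.8"}}

```text
clock: 40.07
tcp_pos: [0.5429, -0.1873, 0.2112]
orientation: [0.079, 0.743, 0.661, 0.07]
wrist_force: [4.7, -0.7, -4.6]
opening: 0.022
grip_force: 50.0
```

```bash
python3 drv.py 3 94:-5.5; python3 - <<'E'
from deck import *
x=np.load("deck.npy"); f=grab_frame("wrist"); o,M=pose(x); P=cloud(f); im=f["img"].astype(int)
Q=(P-hd(x,3))@M; red=(im[...,0]>110)&(im[...,1]<60)&(im[...,2]<60)&(np.hypot(Q[...,0],Q[...,1])<.035)&(Q[...,2]<-.004); q=Q[red]
print("red",red.sum(),q.mean(0).round(4) if len(q) else "", "angle(down=home 80)",np.degrees(np.arctan2(q[:,0].mean(),-q[:,1].mean())) if len(q) else "")
E
```

```text
0.0002 -0.0017 0.0000 0.0017 -0.0014 0.1408 rows>=0.6
tip in slot frame mm [ 0.85 -0.   -5.5 ] theta 89.78 toolz [0.0009 0.0007] F deck [ 3.7 -0.1 -5.5] T [ 0.08 -0.85  0.14] 40.0667
red 136 [-0.0229 -0.0014 -0.0088] angle(down=home 80) -86.41213817526939
```

Request:
{"fn": "servo_tool", "kwargs": {"series": "0 -0.001 0 0 0 0.08 -0.8;0 -0.001 0 0 0 0.15 -0.8;0 -0.001 0 0 0 0.15 -0.8;0 -0.001 0 0 0 0.15 -0.8"}}

```text
clock: 40.45
tcp_pos: [0.5428, -0.1873, 0.2113]
orientation: [0.076, 0.768, 0.631, 0.073]
wrist_force: [5.9, 1.2, -5.8]
opening: 0.0216
grip_force: 50.0
```

```bash
cat > red.py <<'E'
from deck import *
import sys
x=np.load("deck.npy"); f=grab_frame(sys.argv[2] if len(sys.argv)>2 else "wrist"); o,M=pose(x); P=cloud(f); im=f["img"].astype(int)
for k in map(int,sys.argv[1]):
    Q=(P-hd(x,k))@M; red=(im[...,0]>90)&(im[...,1]<.45*im[...,0])&(im[...,2]<.45*im[...,0])&(np.hypot(Q[...,0],Q[...,1])<.035)&(Q[...,2]<-.004); q=Q[red]
    if len(q): print(k,"red",red.sum(),q.mean(0).round(4),"y range at tip",q[q[:,0]<-.022][:,1].min().round(4) if (q[:,0]<-.022).any() else "",q[q[:,0]<-.022][:,1].max().round(4) if (q[:,0]<-.022).any() else "","theta est",(-np.degrees(np.arctan2(q[:,0].mean(),-q[:,1].mean()))-10).round(1))
E
python3 drv.py 3 98:-5.5; python3 red.py 3
```

```text
0.0004 -0.0016 0.0001 0.0030 -0.0014 0.1226 rows>=0.5
tip in slot frame mm [ 0.86 -0.14 -5.43] theta 94.32 toolz [0.0017 0.0005] F deck [ 4.4  1.9 -6.8] T [ 0.08 -1.24  0.18] 40.45
3 red 162 [-0.0228  0.0002 -0.0088] y range at tip -0.0056 0.0057 theta est 80.6
```

Request:
{"fn": "servo_tool", "kwargs": {"series": "0 -0.001 0 0 0 0.06 -0.8;0 -0.001 0 0 0 0.12 -0.8;0 -0.001 0 0 0 0.12 -0.8;0 -0.001 0 0 0 0.12 -0.8"}}

```text
clock: 40.83
tcp_pos: [0.5427, -0.1873, 0.2112]
orientation: [0.074, 0.788, 0.607, 0.076]
wrist_force: [6.3, -0.2, -5.8]
opening: 0.0222
grip_force: 50.0
```

```bash
python3 drv.py 3 90:-5.5; python3 red.py 3
```

```text
0.0002 -0.0011 0.0001 0.0045 -0.0011 -0.2636 rows>=1.1
tip in slot frame mm [ 0.89 -0.21 -5.43] theta 97.91 toolz [0.0024 0.0004] F deck [ 4.9  0.5 -7. ] T [ 0.15 -1.4   0.23] 40.8333
3 red 159 [-0.0229  0.0003 -0.0088] y range at tip -0.0053 0.0058 theta est 80.7
```

Request:
{"fn": "servo_tool", "kwargs": {"series": "0 0 0 0 0 -0.2 -0.8;0 0 0 0 0 -0.27 -0.8;0 0 -0.02 0 0 -0.27 -0.8;0 0 -0.05 0 0 -0.27 -0.8;0 0 -0.08 0 0 -0.27 -0.8;0 0 -0.08 0 0 -0.27 -0.8"}}

```text
clock: 41.38
tcp_pos: [0.533, -0.1865, 0.2524]
orientation: [0.079, 0.743, 0.661, 0.07]
wrist_force: [-0.2, 0.2, -1.8]
opening: 0.022
grip_force: 50.0
```

Request:
{"fn": "servo_tool", "kwargs": {"series": "0 0 0 0 0 -0.22 -0.8;0 0 0 0 0 -0.44 -0.8;0 0 0 0 0 -0.66 -0.8;0 0 0 0 0 -0.88 -0.8;0 0 0 0 0 -0.95 -0.8"}}

```text
clock: 41.8
tcp_pos: [0.5318, -0.1856, 0.2489]
orientation: [0.092, 0.555, 0.825, 0.048]
wrist_force: [-0.5, 0.5, -2.0]
opening: 0.0218
grip_force: 50.0
```

Request:
{"fn": "servo_tool", "kwargs": {"series": "0 0 0 0 0 -0.22 -0.8;0 0 0 0 0 -0.44 -0.8;0 0 0 0 0 -0.66 -0.8;0 0 0 0 0 -0.88 -0.8;0 0 0 0 0 -0.95 -0.8"}}

```text
clock: 42.22
tcp_pos: [0.5318, -0.1856, 0.2488]
orientation: [0.101, 0.335, 0.937, 0.024]
wrist_force: [-0.7, 0.9, -2.0]
opening: 0.0219
grip_force: 50.0
```

```bash
python3 red.py 3; python3 drv.py 2 8:25 ; python3 - <<'E'
from deck import *
import pickle
x=np.load("deck.npy"); f=pickle.load(open("w1.pkl","rb")); o,M=pose(x); P=cloud(f); im=f["img"].astype(int)
S=slots(f,x)
for k in range(4):
    Q=(P-hd(x,k))@M; red=(im[...,0]>90)&(im[...,1]<.45*im[...,0])&(im[...,2]<.45*im[...,0])&(np.hypot(Q[...,0],Q[...,1])<.035)&(Q[...,2]<-.004); q=Q[red]
    I=cv2.GaussianBlur(S[k],(5,5),0).astype(float).sum(2); g=np.linspace(-24,24,241); X,Y=np.meshgrid(g,g,indexing='ij'); best=[]
    for th in np.arange(-5,25,.5):
        c,s=np.cos(np.radians(th)),np.sin(np.radians(th)); d=X*s+Y*c; a=X*c-Y*s
        for off in np.arange(-2,2.1,.25):
            m=(abs(d-off)<1.5)&(abs(a)<12); best.append((I[m].mean(),th,off))
    print(k,len(q),"finger theta",(-np.degrees(np.arctan2(q[:,0].mean(),-q[:,1].mean()))-0).round(1)*-1,q.mean(0).round(4),"slot",min(best)[1:])
E
```

```text
3 red 135 [-0.0227  0.0002 -0.0087] y range at tip -0.0055 0.0056 theta est 80.5
0.0957 0.1643 0.0174 0.0004 -0.0065 -0.8196 rows>=3.4
tip in slot frame mm [ -3.77 -94.55  33.6 ] theta 32.59 toolz [-0.0031  0.0014] F deck [-0.5 -0.5 -1.6] T [0.07 0.04 0.06] 42.2667
0 66 finger theta -17.8 [-0.0067 -0.021  -0.0091] slot (np.float64(7.5), np.float64(-2.0))
1 52 finger theta -13.9 [-0.0054 -0.0221 -0.0087] slot (np.float64(0.0), np.float64(-1.5))
2 36 finger theta -19.4 [-0.0078 -0.022  -0.0088] slot (np.float64(9.0), np.float64(-0.75))
3 23 finger theta -20.3 [-0.0084 -0.0227 -0.0084] slot (np.float64(10.5), np.float64(-0.25))
```

Request:
{"fn": "servo_tool", "kwargs": {"series": "0.03 0.05 0.005 0 0 -0.2 -0.8;0.06 0.1 0.01 0 0 -0.4 -0.8;0.09 0.15 0.017 0 0 -0.6 -0.8;0.096 0.164 0.017 0 -0.006 -0.77 -0.8;0.096 0.164 0.017 0 -0.006 -0.77 -0.8;0.096 0.164 0.017 0 -0.006 -0.77 -0.8"}}

```text
clock: 42.77
tcp_pos: [0.5495, -0.092, 0.242]
orientation: [0.105, 0.145, 0.984, 0.003]
wrist_force: [0.2, 0.1, -1.4]
opening: 0.0217
grip_force: 50.0
```

```bash
python3 red.py 2; python3 drv.py 2 9.5:15 9.5:3 9.5:-2 9.5:-5.5; python3 - <<'E'
from deck import *
x=np.load("deck.npy"); f=grab_frame("wrist")
u,v=proj(f,hd(x,2)).astype(int); save(f,"d3.png",(u-60,v-50,u+60,v+40),5)
E
```

```text
2 red 133 [-0.0081 -0.0208 -0.0087] y range at tip   theta est 11.3
0.0026 0.0008 0.0214 -0.0007 0.0026 -0.0149 rows>=0.3
0.0026 0.0008 0.0454 -0.0007 0.0026 -0.0149 rows>=0.3
0.0027 0.0008 0.0554 -0.0007 0.0026 -0.0149 rows>=0.1
0.0027 0.0008 0.0624 -0.0007 0.0026 -0.0149 rows>=0.1
tip in slot frame mm [ 1.34 -0.65 25.71] theta 9.95 toolz [ 0.0013 -0.0006] F deck [-0.2  0.1 -3.4] T [ 0.03  0.05 -0.03] 42.8167
```

View pics/d3.png

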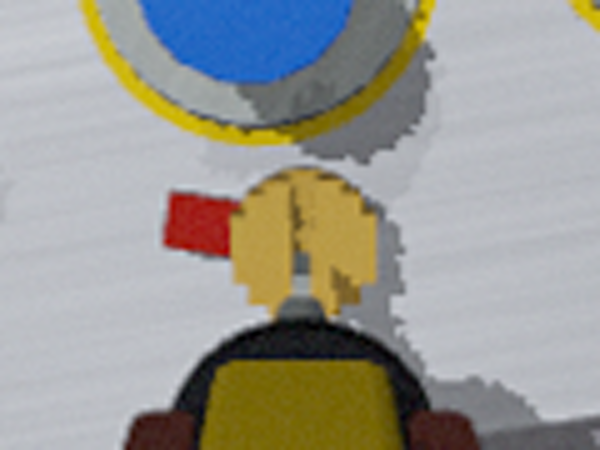

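Request:
{"fn": "servo_tool", "kwargs": {"series": "0.0026 0.0005 0.02 0 0.002 -0.015 -0.8;0.0026 0.0005 0.038 0 0.002 -0.015 -0.8;0.0026 0.0005 0.046 0 0.002 -0.015 -0.8;0.0026 0.0005 0.052 0 0.002 -0.015 -0.8;0.0026 0.0005 0.056 0 0.002 -0.015 -0.8;0.0026 0.0005 0.06 0 0.002 -0.015 -0.8;0.0026 0.0005 0.062 0 0.002 -0.015 -0.8;0.0026 0.0005 0.062 0 0.002 -0.015 -0.8"}}

```text
clock: 43.53
tcp_pos: [0.5554, -0.0926, 0.2118]
orientation: [0.105, 0.14, 0.985, 0.002]
wrist_force: [-0.2, 0.1, -1.7]
opening: 0.0217
grip_force: 50.0
```

```bash
python3 drv.py 2 9.5:-5.5
```

```text
0.0007 -0.0006 0.0007 0.0002 0.0018 0.0050 rows>=0.0
tip in slot frame mm [ 0.47  0.22 -5.13] theta 9.35 toolz [ 0.001 -0.   ] F deck [-0.6  0.1 -1.7] T [ 0.04  0.06 -0.01] 43.5333
```

Request:
{"fn": "servo_tool", "kwargs": {"series": "0 0 0 0 0 0.22 -0.8;0 0 0 0 0 0.44 -0.8;0 0 0 0 0 0.66 -0.8;0 0 0 0 0 0.88 -0.8;0 0 0 0 0 0.95 -0.8"}}

```text
clock: 43.95
tcp_pos: [0.5551, -0.0929, 0.2121]
orientation: [0.101, 0.381, 0.919, 0.028]
wrist_force: [-0.2, -1.2, -2.5]
opening: 0.0217
grip_force: 50.0
```

Request:
{"fn": "servo_tool", "kwargs": {"series": "0 0 0 0 0 0.22 -0.8;0 0 0 0 0 0.44 -0.8;0 0 0 0 0 0.66 -0.8;0 0 0 0 0 0.88 -0.8;0 0 0 0 0 0.95 -0.8"}}

```text
clock: 44.37
tcp_pos: [0.5549, -0.0931, 0.212]
orientation: [0.091, 0.595, 0.797, 0.052]
wrist_force: [-1.0, -1.7, -2.2]
opening: 0.0214
grip_force: 50.0
```

Request:
{"fn": "servo_tool", "kwargs": {"series": "0 0 0 0 0 0.2 -0.8;0 0 0 0 0 0.4 -0.8;0 0 0 0 0 0.6 -0.8;0 0 0 0 0 0.75 -0.8;0 0 0 0 0 0.9 -0.8;0 0 0 0 0 0.96 -0.8;0 0 0 0 0 0.96 -0.8;0 0 0 0 0 0.96 -0.8"}}

```text
clock: 45.03
tcp_pos: [0.5546, -0.093, 0.2119]
orientation: [0.076, 0.772, 0.626, 0.072]
wrist_force: [-3.0, -2.9, -1.5]
opening: 0.0214
grip_force: 50.0
```

```bash
python3 drv.py 2 96:-5.5; python3 red.py 2
```

```text
0.0001 -0.0027 0.0011 -0.0001 0.0023 0.0323 rows>=0.1
tip in slot frame mm [ 1.28 -0.29 -4.93] theta 95.03 toolz [-0.0002 -0.0012] F deck [-2.9 -3.2 -1. ] T [-0.93  0.81  0.15] 45.0333
2 red 165 [-0.0229  0.0002 -0.0088] y range at tip -0.0104 0.0056 theta est 80.6
```

Request:
{"fn": "servo_tool", "kwargs": {"series": "0 0 0 0 0 0.06 -0.8;0 0 0 0 0 0.12 -0.8;0 0 0 0 0 0.12 -0.8;0 0 0 0 0 0.12 -0.8"}}

```text
clock: 45.42
tcp_pos: [0.5546, -0.093, 0.2118]
orientation: [0.073, 0.792, 0.602, 0.075]
wrist_force: [-3.4, -2.8, 0.5]
opening: 0.022
grip_force: 50.0
```

```bash
python3 drv.py 2 96:-5.5; python3 red.py 2
```

```text
-0.0001 -0.0026 0.0010 -0.0002 0.0021 -0.0881 rows>=0.4
tip in slot frame mm [ 1.31 -0.26 -4.98] theta 98.64 toolz [-0.0003 -0.0011] F deck [-2.9 -3.2  1.2] T [-1.06  0.95  0.29] 45.4167
2 red 162 [-0.023   0.0002 -0.0089] y range at tip -0.0099 0.0058 theta est 80.5
```

Request:
{"fn": "servo_tool", "kwargs": {"series": "0 0 0 0 0 -0.2 -0.8;0 0 0 0 0 -0.27 -0.8;0 0 -0.02 0 0 -0.27 -0.8;0 0 -0.05 0 0 -0.27 -0.8;0 0 -0.06 0 0 -0.27 -0.8;0 0 -0.06 0 0 -0.27 -0.8"}}

```text
clock: 45.97
tcp_pos: [0.5507, -0.0919, 0.2437]
orientation: [0.08, 0.748, 0.655, 0.072]
wrist_force: [0.6, 0.1, -2.5]
opening: 0.0221
grip_force: 50.0
```

Request:
{"fn": "servo_tool", "kwargs": {"series": "0 0 0 0 0 -0.22 -0.8;0 0 0 0 0 -0.44 -0.8;0 0 0 0 0 -0.66 -0.8;0 0 0 0 0 -0.88 -0.8;0 0 0 0 0 -0.95 -0.8"}}

```text
clock: 46.38
tcp_pos: [0.5492, -0.0916, 0.2411]
orientation: [0.093, 0.561, 0.821, 0.049]
wrist_force: [-0.8, 1.0, -3.0]
opening: 0.0217
grip_force: 50.0
```

Request:
{"fn": "servo_tool", "kwargs": {"series": "0 0 0 0 0 -0.22 -0.8;0 0 0 0 0 -0.44 -0.8;0 0 0 0 0 -0.66 -0.8;0 0 0 0 0 -0.88 -0.8;0 0 0 0 0 -0.95 -0.8"}}

```text
clock: 46.8
tcp_pos: [0.5492, -0.0916, 0.241]
orientation: [0.103, 0.342, 0.934, 0.024]
wrist_force: [-0.5, -0.3, -2.6]
opening: 0.0216
grip_force: 50.0
```

```bash
python3 red.py 23; python3 drv.py 1 5:25
```

```text
2 red 147 [-0.0226 -0.     -0.0087] y range at tip -0.0056 0.0054 theta est 79.9
3 red 121 [-0.0225  0.0001 -0.0087] y range at tip -0.0053 0.0056 theta est 80.4
0.1047 0.1576 -0.0004 0.0014 0.0020 -0.9469 rows>=4.0
tip in slot frame mm [  0.89 -94.22  24.76] theta 33.41 toolz [0.0012 0.0003] F deck [-0.7 -0.7 -1.5] T [-0.03  0.04  0.  ] 46.85
```

Request:
{"fn": "servo_tool", "kwargs": {"series": "0.03 0.05 0 0 0 -0.22 -0.8;0.06 0.1 0 0 0 -0.44 -0.8;0.09 0.15 0 0 0 -0.66 -0.8;0.105 0.158 0 0 0 -0.88 -0.8;0.105 0.158 0 0 0 -0.947 -0.8;0.105 0.158 0 0 0 -0.947 -0.8;0.105 0.158 0 0 0 -0.947 -0.8"}}

```text
clock: 47.43
tcp_pos: [0.5606, 0.0026, 0.2412]
orientation: [0.105, 0.106, 0.989, -0.001]
wrist_force: [0.5, -0.2, -1.9]
opening: 0.0219
grip_force: 50.0
```

```bash
python3 red.py 1; python3 drv.py 1 5:3 5:-2 5:-5.5; cat > align.py <<'E'
# lateral blade offset from slot, by image columns: print row profiles along the slot strip
from deck import *
import sys
x=np.load("deck.npy"); k=int(sys.argv[1]); f=grab_frame("wrist"); I=slots(f,x,[k])[k].astype(float).sum(2); g=np.linspace(-24,24,241)
X,Y=np.meshgrid(g,g,indexing='ij'); b=[]
for th in np.arange(-4,22,.5):
    c,s=np.cos(np.radians(th)),np.sin(np.radians(th)); d=X*s+Y*c; a=X*c-Y*s
    for off in np.arange(-3,3.1,.25):
        m=(abs(d-off)<1.25)&(a<-4)&(a>-13); w=(abs(d-off)>3)&(abs(d-off)<5.5)&(a<-4)&(a>-13); b.append((I[m].mean()-I[w].mean(),th,off))
b.sort(); print([tuple(np.round(q,2)) for q in b[:4]])
E
python3 align.py 1
```

```text
1 red 134 [-0.0059 -0.0214 -0.0086] y range at tip   theta est 5.4
0.0009 -0.0001 0.0438 0.0003 0.0022 -0.0126 rows>=0.5
0.0009 -0.0001 0.0538 0.0003 0.0022 -0.0126 rows>=0.1
0.0009 -0.0001 0.0608 0.0003 0.0022 -0.0126 rows>=0.1
tip in slot frame mm [5.400e-01 1.000e-02 2.488e+01] theta 5.38 toolz [0.0012 0.    ] F deck [-0.3  0.3 -1.7] T [ 0.06  0.04 -0.02] 47.4833
[(np.float64(-103.81), np.float64(0.0), np.float64(-1.5)), (np.float64(-102.97), np.float64(0.0), np.float64(-1.75)), (np.float64(-101.97), np.float64(0.0), np.float64(-1.25)), (np.float64(-101.78), np.float64(-0.5), np.float64(-1.25))]
```

Request:
{"fn": "servo_tool", "kwargs": {"series": "0.001 0 0.02 0 0.002 -0.013 -0.8;0.001 0 0.038 0 0.002 -0.013 -0.8;0.001 0 0.045 0 0.002 -0.013 -0.8;0.001 0 0.05 0 0.002 -0.013 -0.8;0.001 0 0.054 0 0.002 -0.013 -0.8;0.001 0 0.058 0 0.002 -0.013 -0.8;0.001 0 0.061 0 0.002 -0.013 -0.8;0.001 0 0.061 0 0.002 -0.013 -0.8"}}

```text
clock: 48.2
tcp_pos: [0.5663, 0.0017, 0.2111]
orientation: [0.105, 0.101, 0.989, -0.002]
wrist_force: [-0.3, 0.5, -2.4]
opening: 0.0216
grip_force: 50.0
```

```bash
python3 drv.py 1 5:-5.5
```

```text
-0.0004 -0.0001 -0.0005 0.0000 -0.0005 0.0051 rows>=0.0
tip in slot frame mm [-0.24  0.07 -5.73] theta 4.85 toolz [-0.0003  0.    ] F deck [-0.9  0.4 -2.3] T [ 0.01  0.1  -0.03] 48.2
```

Request:
{"fn": "servo_tool", "kwargs": {"series": "0 0 0 0 0 0.22 -0.8;0 0 0 0 0 0.44 -0.8;0 0 0 0 0 0.66 -0.8;0 0 0 0 0 0.88 -0.8;0 0 0 0 0 0.98 -0.8"}}

```text
clock: 48.62
tcp_pos: [0.5662, 0.0015, 0.2114]
orientation: [0.102, 0.352, 0.93, 0.025]
wrist_force: [1.3, -0.5, -3.0]
opening: 0.0216
grip_force: 50.0
```

Request:
{"fn": "servo_tool", "kwargs": {"series": "0 0 0 0 0 0.22 -0.8;0 0 0 0 0 0.44 -0.8;0 0 0 0 0 0.66 -0.8;0 0 0 0 0 0.88 -0.8;0 0 0 0 0 0.98 -0.8"}}

```text
clock: 49.03
tcp_pos: [0.5661, 0.0015, 0.2114]
orientation: [0.092, 0.576, 0.811, 0.05]
wrist_force: [0.4, -0.3, -2.5]
opening: 0.0217
grip_force: 50.0
```

Request:
{"fn": "servo_tool", "kwargs": {"series": "0 0 0 0 0 0.2 -0.8;0 0 0 0 0 0.4 -0.8;0 0 0 0 0 0.6 -0.8;0 0 0 0 0 0.75 -0.8;0 0 0 0 0 0.9 -0.8;0 0 0 0 0 0.98 -0.8;0 0 0 0 0 0.98 -0.8;0 0 0 0 0 0.98 -0.8"}}

```text
clock: 49.7
tcp_pos: [0.5659, 0.0014, 0.2113]
orientation: [0.077, 0.761, 0.641, 0.071]
wrist_force: [-2.0, -1.4, -1.7]
opening: 0.0216
grip_force: 50.0
```

```bash
python3 drv.py 1 96:-5.5; python3 red.py 1
```

```text
-0.0001 -0.0023 0.0001 -0.0011 0.0012 0.1021 rows>=0.4
tip in slot frame mm [ 1.06 -0.04 -5.46] theta 92.94 toolz [-0.0006 -0.0006] F deck [-2.1 -1.6 -1.3] T [-0.5   0.45  0.12] 49.7
1 red 157 [-0.0228  0.0004 -0.0087] y range at tip -0.0046 0.006 theta est 81.0
```

Push a little more to confirm the stop, then withdraw.

Request:
{"fn": "servo_tool", "kwargs": {"series": "0 0 0 0 0 0.08 -0.8;0 0 0 0 0 0.16 -0.8;0 0 0 0 0 0.16 -0.8;0 0 0 0 0 0.16 -0.8"}}

```text
clock: 50.08
tcp_pos: [0.5659, 0.0016, 0.2113]
orientation: [0.073, 0.787, 0.608, 0.074]
wrist_force: [-2.0, -1.8, -1.4]
opening: 0.0221
grip_force: 50.0
```

```bash
python3 drv.py 1 96:-5.5; python3 red.py 1
```

```text
-0.0006 -0.0023 -0.0000 -0.0014 0.0006 -0.0571 rows>=0.2
tip in slot frame mm [ 1.12  0.09 -5.5 ] theta 97.71 toolz [-0.0008 -0.0002] F deck [-2. -2. -1.] T [-0.52  0.63  0.18] 50.0833
1 red 159 [-0.0229  0.0003 -0.0087] y range at tip -0.0058 0.0057 theta est 80.9
```

Request:
{"fn": "servo_tool", "kwargs": {"series": "0 0 0 0 0 -0.2 -0.8;0 0 0 0 0 -0.27 -0.8;0 0 -0.02 0 0 -0.27 -0.8;0 0 -0.05 0 0 -0.27 -0.8;0 0 -0.06 0 0 -0.27 -0.8;0 0 -0.06 0 0 -0.27 -0.8"}}

```text
clock: 50.63
tcp_pos: [0.5617, 0.0025, 0.2431]
orientation: [0.08, 0.743, 0.661, 0.071]
wrist_force: [0.2, -0.2, -1.7]
opening: 0.022
grip_force: 50.0
```

Request:
{"fn": "servo_tool", "kwargs": {"series": "0 0 0 0 0 -0.22 -0.8;0 0 0 0 0 -0.44 -0.8;0 0 0 0 0 -0.66 -0.8;0 0 0 0 0 -0.88 -0.8;0 0 0 0 0 -0.95 -0.8"}}

```text
clock: 51.05
tcp_pos: [0.5602, 0.0026, 0.2405]
orientation: [0.093, 0.555, 0.825, 0.048]
wrist_force: [0.3, -0.4, -2.0]
opening: 0.0217
grip_force: 50.0
```

Request:
{"fn": "servo_tool", "kwargs": {"series": "0 0 0 0 0 -0.22 -0.8;0 0 0 0 0 -0.44 -0.8;0 0 0 0 0 -0.66 -0.8;0 0 0 0 0 -0.88 -0.8;0 0 0 0 0 -0.95 -0.8"}}

```text
clock: 51.47
tcp_pos: [0.5602, 0.0026, 0.2404]
orientation: [0.102, 0.334, 0.937, 0.023]
wrist_force: [0.0, 0.2, -2.8]
opening: 0.0217
grip_force: 50.0
```

```bash
python3 red.py 123; python3 drv.py 0 8:25
```

```text
1 red 145 [-0.0227  0.0001 -0.0088] y range at tip -0.0055 0.0056 theta est 80.3
2 red 129 [-0.0226  0.0004 -0.0087] y range at tip -0.0056 0.0054 theta est 80.9
3 red 112 [-0.0225  0.0005 -0.0086] y range at tip -0.0047 0.0058 theta est 81.4
0.1016 0.1599 -0.0015 0.0007 -0.0002 -0.8168 rows>=3.4
tip in slot frame mm [  0.3  -94.41  24.21] theta 32.5 toolz [0.     0.0004] F deck [-1.7 -0.6 -2.3] T [0.   0.02 0.01] 51.5167
```

Request:
{"fn": "servo_tool", "kwargs": {"series": "0.03 0.05 0 0 0 -0.22 -0.8;0.06 0.1 0 0 0 -0.44 -0.8;0.09 0.15 0 0 0 -0.66 -0.8;0.1016 0.16 0 0 0 -0.8 -0.8;0.1016 0.16 0 0 0 -0.8 -0.8;0.1016 0.16 0 0 0 -0.8 -0.8;0.1016 0.16 0 0 0 -0.8 -0.8"}}

```text
clock: 52.1
tcp_pos: [0.5718, 0.0959, 0.2406]
orientation: [0.105, 0.137, 0.985, 0.002]
wrist_force: [-0.1, -0.5, -2.7]
opening: 0.0218
grip_force: 50.0
```

```bash
python3 red.py 0; python3 drv.py 0 8.5:-5.5
```

```text
0 red 138 [-0.0076 -0.021  -0.0087] y range at tip   theta est 10.0
0.0011 0.0017 0.0597 -0.0008 -0.0002 -0.0139 rows>=0.7
tip in slot frame mm [ 0.41 -0.97 24.36] theta 8.92 toolz [-0.0002 -0.0004] F deck [-0.3  0.4 -2. ] T [-0.01  0.03 -0.04] 52.15
```

Request:
{"fn": "servo_tool", "kwargs": {"series": "0.001 0.0015 0.02 0 0 0 -0.8;0.001 0.0015 0.038 0 0 0 -0.8;0.001 0.0015 0.045 0 0 0 -0.8;0.001 0.0015 0.05 0 0 0 -0.8;0.001 0.0015 0.054 0 0 0 -0.8;0.001 0.0015 0.058 0 0 0 -0.8;0.001 0.0015 0.06 0 0 0 -0.8;0.001 0.0015 0.06 0 0 0 -0.8"}}

```text
clock: 52.82
tcp_pos: [0.578, 0.0966, 0.2113]
orientation: [0.105, 0.135, 0.985, 0.002]
wrist_force: [-0.4, -0.5, -1.6]
opening: 0.0214
grip_force: 50.0
```

```bash
python3 drv.py 0 8.5:-5.5
```

```text
-0.0001 -0.0014 -0.0003 0.0000 -0.0003 -0.0083 rows>=0.0
tip in slot frame mm [ 0.05  0.72 -5.64] theta 8.75 toolz [-0.0001  0.    ] F deck [-0.7 -0.5 -1.5] T [ 0.11  0.05 -0.01] 52.8167
```

Request:
{"fn": "servo_tool", "kwargs": {"series": "0 -0.001 0 0 0 0.22 -0.8;0 -0.001 0 0 0 0.44 -0.8;0 -0.001 0 0 0 0.66 -0.8;0 -0.001 0 0 0 0.88 -0.8;0 -0.001 0 0 0 0.98 -0.8"}}

```text
clock: 53.23
tcp_pos: [0.5777, 0.0959, 0.2114]
orientation: [0.101, 0.383, 0.918, 0.028]
wrist_force: [0.4, -0.9, -3.1]
opening: 0.0217
grip_force: 50.0
```

Request:
{"fn": "servo_tool", "kwargs": {"series": "0 0 0 0 0 0.22 -0.8;0 0 0 0 0 0.44 -0.8;0 0 0 0 0 0.66 -0.8;0 0 0 0 0 0.88 -0.8;0 0 0 0 0 0.98 -0.8"}}

```text
clock: 53.65
tcp_pos: [0.5774, 0.0957, 0.2114]
orientation: [0.09, 0.604, 0.79, 0.053]
wrist_force: [-0.2, -0.7, -3.9]
opening: 0.0218
grip_force: 50.0
```

Request:
{"fn": "servo_tool", "kwargs": {"series": "0 0 0 0 0 0.2 -0.8;0 0 0 0 0 0.4 -0.8;0 0 0 0 0 0.6 -0.8;0 0 0 0 0 0.75 -0.8;0 0 0 0 0 0.88 -0.8;0 0 0 0 0 0.97 -0.8;0 0 0 0 0 0.97 -0.8;0 0 0 0 0 0.97 -0.8"}}

```text
clock: 54.32
tcp_pos: [0.5772, 0.0958, 0.2113]
orientation: [0.074, 0.78, 0.616, 0.073]
wrist_force: [-1.7, -1.0, -0.6]
opening: 0.0219
grip_force: 50.0
```

```bash
python3 drv.py 0 96:-5.5; python3 red.py 0
```

```text
-0.0003 -0.0021 0.0001 -0.0017 0.0016 -0.0175 rows>=0.1
tip in slot frame mm [ 0.98 -0.07 -5.46] theta 96.52 toolz [-0.001  -0.0007] F deck [-1.7 -1.2 -0.2] T [-0.57  0.5   0.23] 54.3167
0 red 161 [-0.0231  0.0003 -0.0087] y range at tip -0.0054 0.0057 theta est 80.6
```

Request:
{"fn": "servo_tool", "kwargs": {"series": "0 0 0 0 0 0.07 -0.8;0 0 0 0 0 0.07 -0.8;0 0 0 0 0 0.07 -0.8;0 0 0 0 0 -0.1 -0.8;0 0 0 0 0 -0.2 -0.8;0 0 -0.02 0 0 -0.2 -0.8;0 0 -0.06 0 0 -0.2 -0.8;0 0 -0.13 0 0 -0.2 -0.8;0 0 -0.2 0 0 -0.2 -0.8;0 0 -0.25 0 0 -0.2 -0.8;0 0 -0.25 0 0 -0.2 -0.8"}}

```text
clock: 55.28
tcp_pos: [0.5552, 0.1002, 0.3413]
orientation: [0.081, 0.748, 0.655, 0.075]
wrist_force: [1.1, -0.3, -1.0]
opening: 0.0215
grip_force: 50.0
```

```bash
python3 red.py 0123; python3 - <<'E'
from deck import *
g=np.load("grasp.npy"); G=Ro.from_quat(g[3:]); p,R=cur()
rel([(p,R*Ro.from_rotvec([0,0,-np.radians(28.5)])),(g[:3]+[0,0,.15],G)])
E
```

```text
0 red 68 [-0.0227 -0.     -0.0087] y range at tip -0.005 0.0051 theta est 79.9
0.0000 0.0000 0.0000 0.0000 0.0000 -0.9500 rows>=4.0
-0.9745 -0.0919 0.1210 0.3438 0.3032 -2.8725 rows>=11.8
```

Request:
{"fn": "servo_tool", "kwargs": {"series": "-0.07 0 0 0 0 -0.22 -0.8;-0.14 0 0 0 0 -0.44 -0.8;-0.21 -0.01 0 0 0 -0.66 -0.8;-0.28 -0.02 0 0 0 -0.88 -0.8;-0.35 -0.03 0 0 0 -0.95 -0.8;-0.42 -0.04 0 0 0 -0.95 -0.8;-0.48 -0.04 0 0 0 -0.95 -0.8;-0.48 -0.04 0 0 0 -0.95 -0.8"}}

```text
clock: 56.0
tcp_pos: [0.5002, -0.1411, 0.3272]
orientation: [0.093, 0.566, 0.818, 0.047]
wrist_force: [0.0, 0.5, -1.7]
opening: 0.0219
grip_force: 50.0
```

Request:
{"fn": "servo_tool", "kwargs": {"series": "0 0 0 0 0 -0.22 -0.8;0 0 0 0 0 -0.44 -0.8;0 0 0 0 0 -0.66 -0.8;0 0 0 0 0 -0.88 -0.8;0 0 0 0 0 -0.95 -0.8;0 0 0 0 0 -0.95 -0.8"}}

```text
clock: 56.5
tcp_pos: [0.501, -0.1354, 0.3273]
orientation: [0.101, 0.344, 0.933, 0.025]
wrist_force: [-0.4, 0.5, -2.3]
opening: 0.0216
grip_force: 50.0
```

```bash
python3 - <<'E'
from deck import *
g=np.load("grasp.npy"); G=Ro.from_quat(g[3:]); p,R=cur(); print(p)
rel([(g[:3]+[0,0,.15],G)])
E
```

```text
[ 0.5009539  -0.13543807  0.32729106]
-0.2315 -0.4381 0.1133 0.1350 0.3769 -0.9785 rows>=6.1
```

Request:
{"fn": "servo_tool", "kwargs": {"series": "-0.03 -0.06 0 0.02 0.06 -0.2 -0.8;-0.07 -0.13 0 0.04 0.12 -0.4 -0.8;-0.11 -0.2 0.02 0.07 0.2 -0.6 -0.8;-0.15 -0.28 0.05 0.09 0.28 -0.8 -0.8;-0.19 -0.36 0.08 0.12 0.34 -0.97 -0.8;-0.231 -0.438 0.113 0.135 0.377 -0.978 -0.8;-0.231 -0.438 0.113 0.135 0.377 -0.978 -0.8;-0.231 -0.438 0.113 0.135 0.377 -0.978 -0.8;-0.231 -0.438 0.113 0.135 0.377 -0.978 -0.8;-0.231 -0.438 0.113 0.135 0.377 -0.978 -0.8"}}

```text
clock: 57.33
tcp_pos: [0.4592, -0.3778, 0.2682]
orientation: [0.001, 0.097, 0.995, -0.001]
wrist_force: [-0.2, 0.3, -2.0]
opening: 0.0218
grip_force: 50.0
```

```bash
python3 - <<'E'
from deck import *
g=np.load("grasp.npy"); G=Ro.from_quat(g[3:]); p,R=cur(); print(p,p-g[:3])
rel([(g[:3]+[0,0,h],G) for h in(.06,.005,0)])
f=grab_frame("wrist"); P=cloud(f); m=(abs(P[...,0]-.46)<.05)&(abs(P[...,1]+.372)<.05)&(abs(P[...,2]-.1)<.005); q=P[m]; print("plate",m.sum(),cv2.minAreaRect((q[:,:2]*1000).astype(np.float32)))
E
python3 red.py 0123 top
```

```text
[ 0.45924627 -0.3777757   0.26821069] [0.0002352  0.00083389 0.15175751]
0.0006 -0.0015 0.1835 0.0010 0.0036 -0.0034 rows>=2.2
0.0009 -0.0014 0.2935 0.0010 0.0036 -0.0034 rows>=1.3
0.0010 -0.0014 0.3035 0.0010 0.0036 -0.0034 rows>=0.1
plate 2885 ((459.43658447265625, -376.87548828125), (70.11639404296875, 70.27377319335938), 71.60027313232422)
0 red 2 [-0.0225 -0.0005 -0.0099] y range at tip -0.0006 -0.0006 theta est 78.8
1 red 4 [-0.0204 -0.0021 -0.0094] y range at tip -0.0042 -0.0005 theta est 74.2
2 red 3 [-0.0219 -0.0014 -0.008 ] y range at tip -0.0005 -0.0005 theta est 76.3
3 red 2 [-0.0191 -0.0014 -0.011 ] y range at tip   theta est 75.7
```

Request:
{"fn": "servo_tool", "kwargs": {"series": "0.001 -0.0015 0.06 0.001 0.003 0 -0.8;0.001 -0.0015 0.12 0.001 0.003 0 -0.8;0.001 -0.0015 0.17 0.001 0.003 0 -0.8;0.001 -0.0015 0.22 0.001 0.003 0 -0.8;0.001 -0.0015 0.26 0.001 0.003 0 -0.8;0.001 -0.0015 0.285 0.001 0.003 0 -0.8;0.001 -0.0015 0.297 0.001 0.003 0 -0.8;0.001 -0.0015 0.3 0.001 0.003 0 -0.8;0.001 -0.0015 0.303 0.001 0.003 0 -0.8;0.001 -0.0015 0.303 0.001 0.003 0 -0.8"}}

```text
clock: 58.27
tcp_pos: [0.4595, -0.3805, 0.118]
orientation: [0.001, 0.096, 0.995, -0.002]
wrist_force: [-0.0, 0.2, -2.2]
opening: 0.0218
grip_force: 50.0
```

Request:
{"fn": "servo_tool", "kwargs": {"series": "0 0.003 0.002 0 0 0 -0.8;0 0.003 0.003 0 0 0 -0.8;0 0.003 0.003 0 0 0 -0.8"}}

```text
clock: 58.52
tcp_pos: [0.4596, -0.3791, 0.1165]
orientation: [0.001, 0.097, 0.995, -0.002]
wrist_force: [-0.2, 1.4, 3.5]
opening: 0.0223
grip_force: 50.0
```

Contact, as at the start. Release and rise.

Request:
{"fn": "servo_tool", "kwargs": {"series": "0 0 0 0 0 0 -0.3;0 0 0 0 0 0 0;0 0 0 0 0 0 0.1;0 0 0 0 0 0 0.1;0 0 -0.06 0 0 0 0.1;0 0 -0.12 0 0 0 0.1;0 0 -0.2 0 0 0 0.1;0 0 -0.28 0 0 0 0.1;0 0 -0.36 0 0 0 0.1;0 0 -0.36 0 0 0 0.1;-0.14 0 -0.4 0 0 0 0.1;-0.14 0.1 -0.4 0 0 0 0.1;-0.14 0.1 -0.4 0 0 0 0.1;-0.14 0.1 -0.4 0 0 0 0.1"}}

```text
clock: 59.68
tcp_pos: [0.5399, -0.3402, 0.3155]
orientation: [0.001, 0.095, 0.995, -0.001]
wrist_force: [0.3, 0.3, -1.3]
opening: 0.0481
grip_force: 0.0
```

```bash
python3 - <<'E'
from deck import *
x=np.load("deck.npy"); o,M=pose(x)
f=grab_frame("wrist"); P,im,hsv=meas(f); save(f,"fin.png",None,1.5)
m=(abs(P[...,0]-.46)<.05)&(abs(P[...,1]+.372)<.05)
t=m&(P[...,2]>.169)&(P[...,2]<.176); q=P[t]; print("top",t.sum(),np.median(q[:,2]),cv2.minAreaRect((q[:,:2]*1000).astype(np.float32)))
f=grab_frame("top"); P,im,hsv=meas(f); Q=(P-st(x,3)-[.0027,-.0033,0])@M; l,n=label((Q[...,2]>.05)&(Q[...,2]<.07)&(abs(Q[...,0])<.1)&(Q[...,1]>-.1)&(Q[...,1]<.35))
for i in range(1,n+1):
    q=Q[l==i]
    if len(q)>30: print("top",len(q),q.mean(0).round(4),im[l==i].mean(0).round())
print(cur()[0],sense()["clock"])
E
python3 red.py 0123; for k in 0 1 2 3; do python3 chk.py $k; done
```

```text
top 626 0.17210875994962116 ((458.36358642578125, -378.7476806640625), (21.806659698486328, 28.691308975219727), 79.05614471435547)
top 77 [0.0007 0.2859 0.0603] [191. 183. 179.]
top 79 [0.0014 0.1911 0.0603] [ 97. 202. 121.]
top 77 [-0.0007  0.0958  0.0606] [ 95. 148. 239.]
top 78 [0.0028 0.002  0.0599] [242. 180.  94.]
[ 0.53722772 -0.34227554  0.31482901] 59.7833
2 red 102 [-0.0222 -0.0012 -0.0089] y range at tip -0.0066 0.0052 theta est 77.0
3 red 97 [-0.0225 -0.0011 -0.0088] y range at tip -0.0062 0.0047 theta est 77.1
tcp deck [ 0.0895 -0.3465  0.2107] flange top 0.0071 (array([-0.0003,  0.0001]), 67, np.float64(0.0008)) F [-0.2 -0.4  0.3] [ -0.63 -12.03  -4.2 ] 59.8833
tcp deck [ 0.0894 -0.2518  0.2108] flange top 0.0073 (array([-0.0022, -0.0006]), 134, np.float64(0.0008)) F [-0.3 -0.6  0.3] [ -0.63 -12.02  -4.24] 59.9333
tcp deck [ 0.0894 -0.1568  0.2109] flange top 0.0073 (array([ 0.0001, -0.0005]), 131, np.float64(0.0008)) F [-1.7 -0.1 -0.1] [ -0.63 -12.01  -4.25] 59.9833
  return np.nanmean(a, axis, out=out, keepdims=keepdims)
Traceback (most recent call last):
  File "chk.py", line 5, in <module>
    g=(Q[...,2]<.02)&(Q[...,2]>.004)&(r>.021)&(r<.032); print("tcp deck",(M.T@(p-st(x,k))).round(4),"flange top",np.nanmedian(Q[g][:,2]).round(4),flange(P,x,k),"F",s["wrist_force"].round(1),(R.inv()*deckR(180,x[3],x[4])).as_rotvec(degrees=True).round(2),s["clock"])
                                                                                                                                                  ~~~~~~^^^^^^^
  File "deck.py", line 21, in flange
    ct=np.vstack(cv2.findContours(m,0,1)[0])[:,0]; e=Q[ct[:,1],ct[:,0]][:,:2]
       ~~~~~~~~~^^^^^^^^^^^^^^^^^^^^^^^^^^^^
ValueError: need at least one array to concatenate
```

View pics/fin.png

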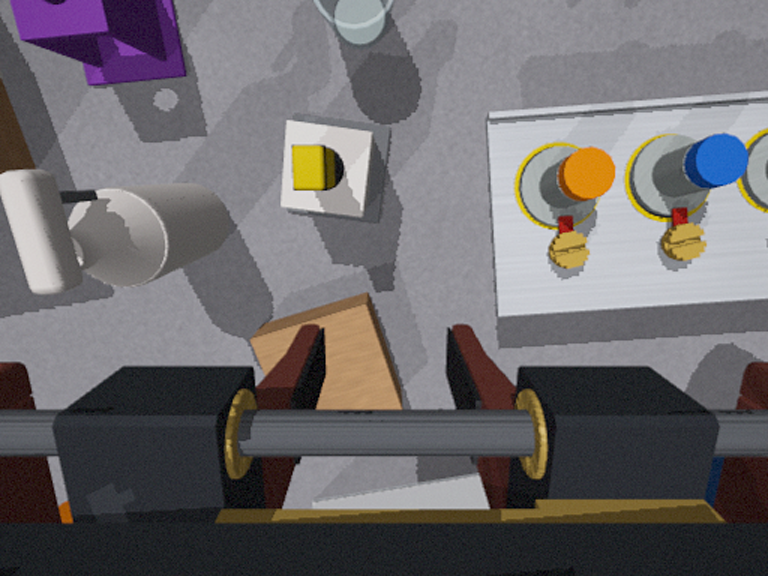

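```bash
python3 -c "
from bench import *
print(close_job())"
```

```text
the job is handed in; nothing more can be done
None
```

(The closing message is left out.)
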